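# Wedge the loose coil tight on the transformer core

### The job

One coil on the tilted transformer core is still loose. Take the red-brown fibre wedge from the wooden rack, set it thin end down, flat side against the core limb, in the gap between the white coil and its limb, and let go of it; then drive it with the brass drift, not with the fingers, in separate taps, lifting the drift off in between, until the coil has no play left and the wedge is jammed tight. Put the drift back in its wooden block and leave the spare wedge, the bottle, the solder reel and the circuit board where they are.

Things in the scene. Friction and masses are not known exactly. Their poses are not given: they have to be found in the camera images.
- core: U-shaped laminated steel transformer core, fixed on the tilted plate of a grey stand (base 170 x 190 mm). Origin at middle of its foot, 85 mm above the table. z runs up along the limbs and leans 30 degrees from upright towards the robot's side; y runs from the finished limb (y -37.5 mm) to the one with the loose coil (y +37.5 mm); x points out of the limbs' upper face, away from the robot.
- coil (a joint): play of the loose white coil (white former, copper winding), m: it slides along the core's +x. 0.0025 = its back wall lies against the limb, no play left. Starts at 0 to 0.0015; drags with about 4 N, stays where put. Driving the wedge 8.3 mm moves it 1 mm. Driving takes 5 to 12 N; once the play is gone the force rises steeply, and a push of 14 to 20 N jams the wedge well, so that it holds by itself.
- slot_mouth (a point): middle of the mouth of the wedge gap at the upper end of the white coil (core frame x 20, y 37.5, z 92; axes as the core). Gap 32 mm wide in y; one side is the limb face (core x 15), the other the coil wall, sloping 12 in 100: 10 mm at the mouth, 2.8 mm 60 mm further down, plus the coil's reading. The wedge's tip first sticks 33 to 46 mm below the mouth and is tight at 54 to 61 mm.
- wedge_grip (a point): centre of the head of the red-brown fibre wedge, which stands thin end down in the rack; z from its tip to its head, y across its 24 mm width (pinch it so), flat side towards -x, sloping side and head overhang towards +x. Head 26 mm long, 20 mm thick; taper 75 mm long, 6 mm thick at the tip, 15 mm under the head. 50 g. In the gap its axes lie along the core's axes of the same name.
- wedge_tip (a point): middle of the flat side at the wedge's thin end: 88 mm below wedge_grip and 10 mm towards -x in the wedge's axes.
- wedge_top (a point): centre of the flat top of the wedge's head, 13 mm above wedge_grip; the place to tap.
- spare_grip (a point): centre of the head of a thinner white plastic wedge of the same shape, a bystander in another slot of the rack.
- rack: light wooden block 126 (x) x 60 (y) x 60 mm high, fixed, origin under its centre; three slots in a row along x at -40, 0 and +40 mm, each 45 mm deep. The wedges' heads stand 30 to 56 mm above its top.
- drift_grip (a point): where to hold the drift: a straight round bar 18 mm in diameter and 115 mm long, brass with a white nylon end; it stands in its block with the nylon end down. This point is on its axis, 80 mm above the nylon end; z points away from the nylon end. 0.22 kg.
- drift_face (a point): centre of the drift's nylon striking face, its lower end.
- bore (a point): centre of the mouth of the bore in the drift's light wooden block (block 80 x 80 x 60 mm high, fixed). The bore is vertical, 22 mm across and 45 mm deep.
- bottle: water bottle 60 mm across, 170 mm high, a bystander; origin under its centre.
- spool: red solder reel 52 mm across, 34 mm high, standing on its side, a bystander; origin under its centre.
- pcb: tan circuit board with parts, 80 x 62 x about 13 mm, lying flat, a bystander; origin under its centre.
- limb_top (a point): centre of the top end of the limb that carries the loose white coil (core frame x 0, y 37.5, z 103 mm; axes as the core). Limb section 30 x 30 mm. The white coil sits round it from 71 to 11 mm below this point, about 61 mm wide in y.
- done_wedge (a point): top of the head of the wedge already tight in the finished coil (black former, dark green tape), on the other limb; fixed, as an example and obstacle (core frame x 25, y -37.5, z 139 mm).
There are look-alikes about, which are no part of the job. Leave any green look-alike of the part that bears wedge_grip alone. Of the things that look like the part that bears drift_grip, the larger one is meant.

How it is judged:
On the way, in this order (a step that is already met when the one before it is completed fails the run):
1. the fibre wedge stands by itself in the loose coil's gap, thin end down, flat side to the limb, let go (z of wedge_tip in the frame of core between 0.03 and 0.08 m and x of wedge_tip in the frame of core between 0.013 and 0.019 m and y of wedge_tip in the frame of core between 0.029 and 0.046 m and contact force between the fingers and wedge below 0.1 N), for 0.2 s.
2. the drift strikes the wedge (contact force between drift and wedge above 3 N).
3. the drift is lifted off the wedge again (distance between drift_face and wedge_top above 0.004 m and contact force between drift and wedge below 0.1 N).
4. a further tap with the drift, with the coil's play gone (under 0.15 mm left) (contact force between drift and wedge above 3 N and value of joint coil above 0.00235 m).
At the end, for the whole second after the job is handed in: The wedge is jammed in the white coil's gap: axis within 0.1 rad of the limb, flat side within 3 mm of it, over 5 N on the coil, coil reading above 0.00235; the drift stands in its bore, 40 mm deep or more, within 6 mm and 0.15 rad; both at rest (value of joint coil above 0.00235 m and contact force between wedge and coil above 5 N and x of wedge_tip in the frame of core between 0.013 and 0.018 m and y of wedge_tip in the frame of core between 0.029 and 0.046 m and angle between the z axis of wedge_grip and the z axis of core, either way round below 0.1 rad and horizontal distance between drift_face and bore below 0.006 m and z of drift_face in the frame of bore below -0.04 m and angle between drift_face's own z axis and vertical below 0.15 rad and linear speed of drift below 0.02 m/s and linear speed of wedge below 0.01 m/s); the robot touches nothing.
It fails at once if the wedge is forced tight with the fingers instead of the drift (contact force between the fingers and wedge above 1 N and value of joint coil above 0.002 m).
It fails at once if the bottle is moved more than 20 mm (distance of bottle from where it was at the start of the episode above 0.02 m).
It fails at once if the solder reel is moved more than 20 mm (distance of spool from where it was at the start of the episode above 0.02 m).
It fails at once if the circuit board is moved more than 20 mm (distance of pcb from where it was at the start of the episode above 0.02 m).
It fails at once if the spare wedge is moved more than 15 mm (distance of spare_grip from where it was at the start of the episode above 0.015 m).
It also fails if it takes over 69 s, if anything falls off the work surface, if the arm or the gripper's body presses on something with over 40 N, if the wrist force passes 120 N, or if a joint passes its speed limit or range.

### The arm

A 6-joint arm with a two-finger parallel gripper is mounted at the origin on the work surface. World frame = base frame: x ahead of the robot, y to its left, z up, the work surface at z = 0. Lengths are in m, angles in rad, forces in N, time in s.
With the tool pointing down it reaches from about 0.35 to 0.975 m from the base axis. Payload 7.1 kg.
Tool frame: the origin (TCP) lies at the very end of the fingers, on their centre line; the grasp point (between the pads) lies 19 mm behind it; x points along the fingers, y is the direction in which the jaws open and shut, and the axes are right-handed (so a half turn about x gives the same grasp; the last joint's range is limited). The gripper opens to 88 mm and grips with 3 to 60 N. Pads are 20 mm wide; open, the fingers measure 115 mm over their backs; the gripper's body (75 mm by 178 mm) begins 61 mm behind the grasp point.
Start: joints at [1.2, 0.423, 1.63, -0, 1.089, -0.019], TCP at [0.215, 0.587, 0.223] pointing down, gripper open.
Joint ranges: [-3, 3], [-0.9, 2.11], [0.09, 2.58], [-1.31, 4.45], [0.11, 2.69], [-2.54, 2.54]. Speed limits (rad/s): [2.39, 2.39, 3.01, 3.14, 3.14, 3.14].

### API

Orientations are given as a unit quaternion [x, y, z, w].
In Python, from bench import * gives the robot as it stands.
- The arm moves only by the shell command python3 -m creep 'ROWS' [OPENING] [FORCE]. ROWS is JSON, a list that holds one entry, the list of rows, each a list of 6 numbers: the shift along the tool's x, y, z in units of 0.5 m (1.0 is 0.5 m), then the turn, a rotation vector about the tool's x, y, z in units of pi rad (1.0 is pi rad). In form: [[[dx, dy, dz, wx, wy, wz], ...]]. A call has exactly 10 rows; each row is the pose to reach, as a shift and turn from the pose commanded when the call began, along the tool's axes at that moment, turning the shorter way round; what a row does not reach only later rows make up. A row lasts 1/10 s, in which the tool goes at most 50 mm and 8.59 degrees, less where a joint would pass 70% of its speed; a pose out of reach is approached as far as the arm can. A call with a number of a shift or a turn outside -1 to 1 is refused whole. A call with a gripper value outside its range is refused whole. OPENING is the closure, from -1 (fully open) to 1 (shut), set as the call begins (- or left out, the last holds). The fingers move at their own pace and stop on an object; FORCE is the grip in N (left out, the last holds). Time passes only in rows, so rows that repeat a pose let the fingers close, or fill a call up. It gives the time, the measured TCP pose, the force and the opening at its end, in the units of the state.
- get_obs(): the state, without advancing time (a new reading comes with each control period).
- read_camera(name): name is "side" or "top"; returns the picture (480x640x3 uint8, red, green, blue); there is no depth.
- camera_model(name): a dict with "intrinsics" (3x3 intrinsics, pixels), "rvec" (rotation vector, rad) and "tvec" (3), from world to camera coordinates, as OpenCV has them. Camera axes: x right, y down, z forward; pixel columns grow to the right and rows downward; lengths in m; the calibration is good to about 2 mm. A picture is of the moment at which its call begins. camera_model takes no time and is no camera call.
- hand_in(): hands the job in, once; it reports no verdict.
Trained networks look in the newest picture that a camera, given by its name, has taken for a name from the list of things; names that differ only in an ending like _2 or _b are one class to them, and where a whole thing is asked for, a point or a joint stands for the part that bears it (a point fixed in the world has none). Each returns a list of dicts, best first, with "conf" (0 to 1); they miss things now and then, are a little off and sometimes report something else, mostly with a low value. They report only what shows in the picture. A call takes as long as a camera call. They do not tell look-alikes from the thing itself.
- regions_of(camera, target): "mask" (480x640 bool, what is visible of it) and "bbox" ([left, top, right, bottom] in pixels, round what is visible of it).
- mark_of(camera, target): "at" ([column, row] in pixels: a listed point, or the origin of a listed thing).
The state is a dict: "clock": time; "qpos": joint angles; "qvel": joint speeds; "effort": joint torques, N m; "eef_pos": TCP position; "orientation": TCP orientation; "wrist_force": force on the tool from outside, world axes, zero at the start; "ft_torque": the same for the moment, N m; "finger_gap": finger opening in m.
Only numpy, scipy, OpenCV 4.12 (cv2) and the standard library are available. Lean on these libraries where they do the work, as an engineer would, in place of code of your own. Each camera call takes 0.05 s, during which the arm holds its last target.

## Working session

There is one attempt and no reset: what is moved stays moved. The work goes in short steps, Python scripts to look and compute and a shell command to move; the robot and the scene stay as the last step left them, time stands still between calls to the robot, and variables do not carry over. Pictures are saved under pics/ and viewed, and the job is handed in when it is done.

```bash
ls; mkdir -p pics
python3 - <<'E'
from bench import *
import cv2,numpy as np
print(get_obs())
for n in ['side','top']:
    im=read_camera(n); cv2.imwrite(f'pics/{n}0.png',im[:,:,::-1]); m=camera_model(n); print(n,m)
    R=cv2.Rodrigues(np.array(m['rvec'],float))[0]; print(-R.T@np.array(m['tvec'],float).ravel())
E
```

```text
pics
{'clock': 0.0, 'qpos': array([ 1.19998358e+00,  4.23816029e-01,  1.63071715e+00,  6.63019934e-06,
        1.08857550e+00, -1.89949008e-02]), 'qvel': array([ 0.00098525, -0.00106936, -0.00045946,  0.00017096,  0.00049844,
       -0.00077519]), 'effort': array([-2.08201105e-03, -5.44632339e+01, -2.73657650e+01,  6.40628370e-02,
        2.28074152e-02, -1.55319681e-04]), 'eef_pos': array([0.21514402, 0.58620023, 0.22190652]), 'orientation': array([ 0.12322148,  0.69630008, -0.12427236,  0.69608839]), 'wrist_force': array([ 0.20602168,  0.08538193, -0.61207415]), 'ft_torque': array([-0.02628089,  0.00600995, -0.03975769]), 'finger_gap': 0.08795769950781372}
side {'intrinsics': array([[586.67696431,   0.        , 330.79047696],
       [  0.        , 586.67696431, 227.95743237],
       [  0.        ,   0.        ,   1.        ]]), 'rvec': array([ 2.27225684, -0.5046431 ,  0.22120024]), 'tvec': array([-0.46765794,  0.26135783,  1.18988968])}
[ 0.12853796 -0.82840224  1.00003852]
top {'intrinsics': array([[557.02967393,   0.        , 314.7615738 ],
       [  0.        , 557.02967393, 239.03400825],
       [  0.        ,   0.        ,   1.        ]]), 'rvec': array([ 2.17215037, -2.19759628,  0.05544885]), 'tvec': array([0.03029205, 0.50257816, 1.30539116])}
[0.42155802 0.01063758 1.33406304]
```

View pics/side0.png

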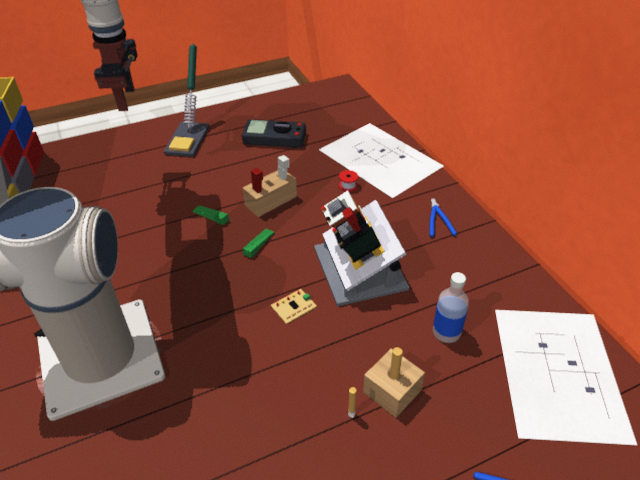

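View pics/top0.png

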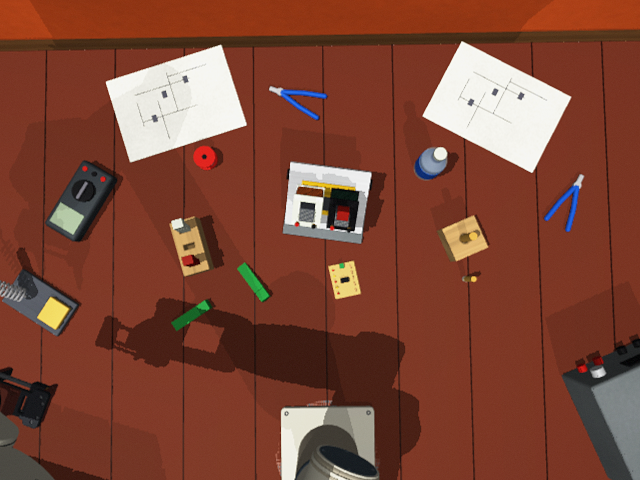

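```bash
cat > h.py <<'E'
from bench import *
import cv2,numpy as np
from scipy.optimize import least_squares
from scipy.spatial.transform import Rotation as Ro
CM={n:camera_model(n) for n in ['side','top']}
def proj(n,P):
    m=CM[n]; return cv2.projectPoints(np.atleast_2d(np.array(P,float)),np.array(m['rvec'],float),np.array(m['tvec'],float),np.array(m['intrinsics'],float),None)[0][:,0]
def ray(n,uv):
    m=CM[n];R=cv2.Rodrigues(np.array(m['rvec'],float))[0];c=-R.T@np.array(m['tvec'],float).ravel()
    d=R.T@np.linalg.inv(m['intrinsics'])@np.array([uv[0],uv[1],1.]);return c,d/np.linalg.norm(d)
def atz(n,uv,z):
    c,d=ray(n,uv);return c+d*(z-c[2])/d[2]
def tri(a,b):
    A=[];y=[]
    for n,uv in (('side',a),('top',b)):
        c,d=ray(n,uv);M=np.eye(3)-np.outer(d,d);A.append(M);y.append(M@c)
    p=np.linalg.lstsq(np.vstack(A),np.hstack(y),rcond=None)[0]
    return p,[np.linalg.norm(A[i]@p-y[i])*1e3 for i in (0,1)]
E
python3 - <<'E'
from h import *
np.set_printoptions(precision=4,suppress=True)
for t in ['core','slot_mouth','wedge_grip','wedge_top','spare_grip','rack','drift_grip','drift_face','bore','bottle','spool','pcb','limb_top','done_wedge']:
    for n in ('side','top'):
        print(t,n,[(np.round(d['at'],1).tolist(),round(d['conf'],2)) for d in mark_of(n,t)][:5])
for n in('side','top'):
    im=cv2.imread(f'pics/{n}0.png')
    x0,y0=(310,180) if n=='side' else (275,155)
    cv2.imwrite(f'pics/{n}0c.png',cv2.resize(im[y0:y0+110,x0:x0+110],None,fx=5,fy=5,interpolation=cv2.INTER_CUBIC))
print(get_obs()['clock'])
E
```

```text
core side []
core top [([328.9, 199.8], 0.86)]
slot_mouth side [([343.9, 205.4], 0.71)]
slot_mouth top [([303.5, 204.3], 0.88)]
wedge_grip side [([347.8, 186.8], 0.73), ([257.9, 178.5], 0.67), ([219.0, 219.5], 0.59), ([252.7, 253.2], 0.58)]
wedge_grip top [([204.0, 305.7], 0.82), ([264.9, 292.5], 0.73), ([189.3, 256.8], 0.69)]
wedge_top side [([224.3, 217.5], 0.77), ([247.0, 249.5], 0.63), ([256.0, 169.8], 0.49)]
wedge_top top [([204.1, 302.3], 0.91), ([466.1, 240.3], 0.74), ([267.3, 301.4], 0.67), ([187.9, 262.6], 0.57)]
spare_grip side [([282.2, 162.6], 0.59)]
spare_grip top [([181.4, 226.8], 0.52)]
rack side [([254.3, 168.7], 0.4)]
rack top [([191.9, 247.5], 0.69)]
drift_grip side [([352.6, 395.3], 0.78), ([395.3, 361.3], 0.63)]
drift_grip top [([470.6, 239.2], 0.59), ([471.5, 276.2], 0.47)]
drift_face side [([349.9, 414.1], 0.77), ([395.1, 388.6], 0.51)]
drift_face top [([463.0, 242.3], 0.66), ([461.1, 276.7], 0.57)]
bore side [([392.4, 372.7], 0.95), ([446.6, 335.3], 0.31)]
bore top [([463.5, 239.0], 0.9), ([342.3, 276.1], 0.27)]
bottle side [([447.4, 333.7], 0.8)]
bottle top [([424.0, 173.0], 0.92), ([194.8, 249.1], 0.54)]
spool side [([347.8, 186.1], 0.9), ([261.9, 178.6], 0.66), ([347.1, 208.8], 0.47), ([283.5, 163.9], 0.4)]
spool top [([208.1, 157.3], 0.89)]
pcb side [([294.2, 305.0], 0.74), ([363.1, 239.7], 0.65)]
pcb top [([306.7, 206.2], 0.74), ([342.4, 277.7], 0.7)]
limb_top side [([337.2, 204.9], 0.73)]
limb_top top [([304.2, 216.5], 0.95)]
done_wedge side [([347.2, 212.8], 0.65)]
done_wedge top []
1.5
```

View pics/side0c.png

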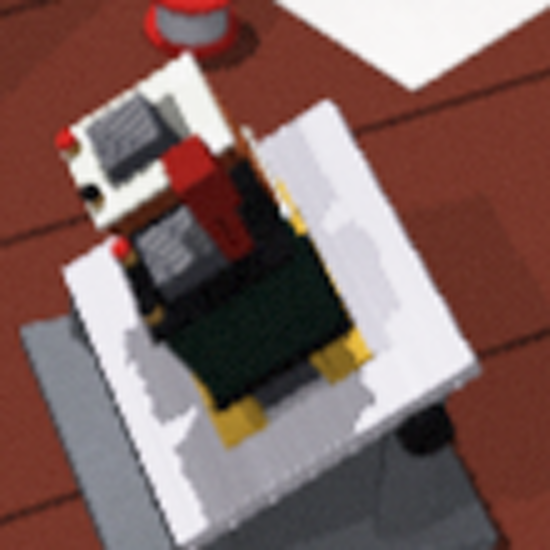

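View pics/top0c.png

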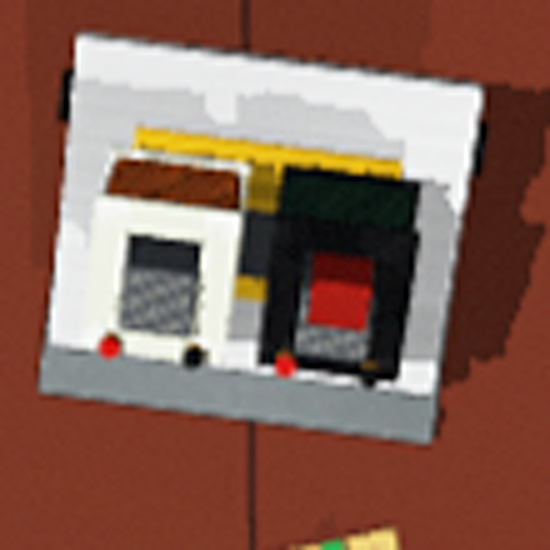

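Run:
```python
import cv2
a=cv2.imread('pics/top0.png');b=cv2.imread('pics/side0.png')
f=12
for n,im,x0,y0,w,h in (('t1',a,290,180,66,50),('s1',b,318,185,66,50),('r1',a,160,210,60,70),('rs1',b,238,145,66,75),('d1',a,436,210,60,80),('ds1',b,340,335,90,90)):
    f=min(800//w,600//h); c=cv2.resize(im[y0:y0+h,x0:x0+w],None,fx=f,fy=f,interpolation=cv2.INTER_CUBIC)
    for k in range(0,w,10): cv2.putText(c,str(x0+k),(k*f,8),0,.35,(0,255,255),1);cv2.line(c,(k*f,10),(k*f,16),(0,255,255),1)
    for k in range(0,h,10): cv2.putText(c,str(y0+k),(0,k*f+4),0,.35,(0,255,255),1)
    cv2.imwrite(f'pics/{n}.png',c);print(n,f)
```

```text
t1 12
s1 12
r1 8
rs1 8
d1 7
ds1 6
```

View pics/t1.png

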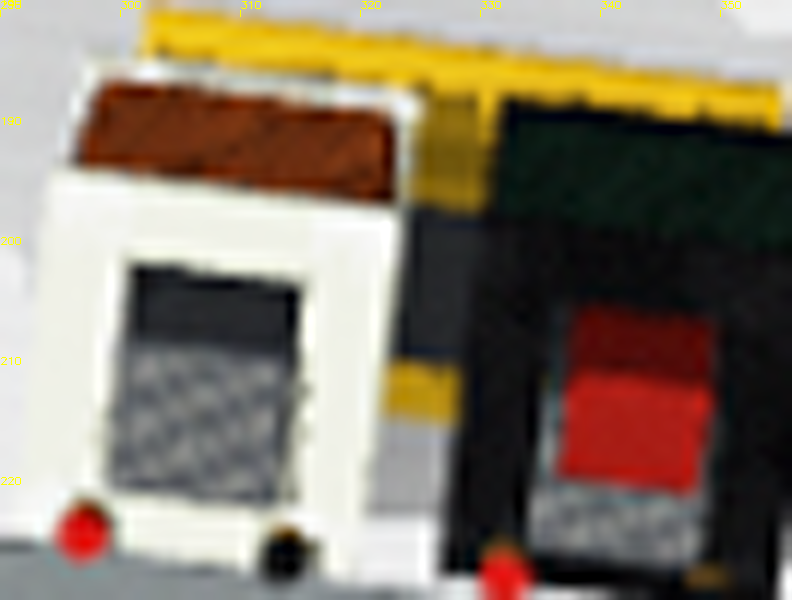

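View pics/s1.png

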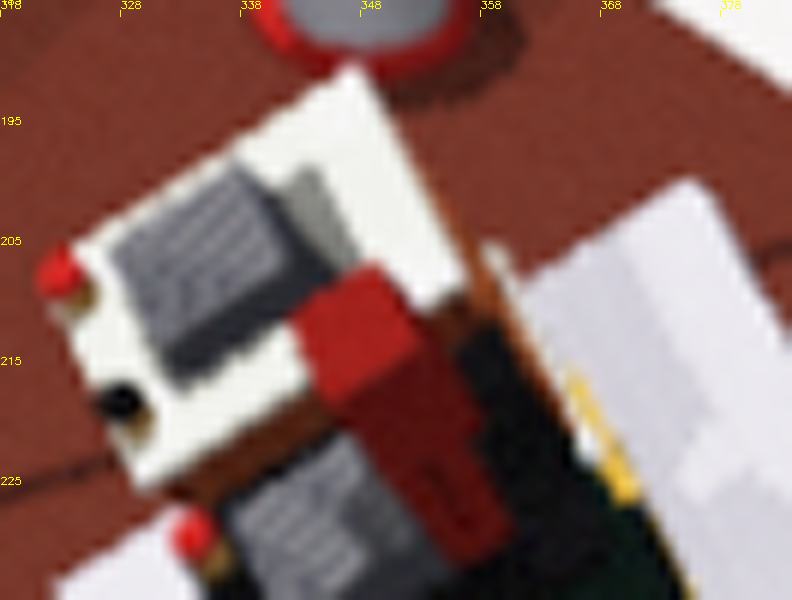

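View pics/r1.png

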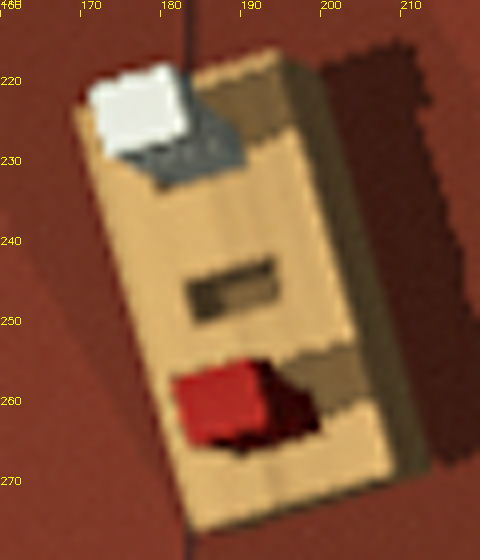

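View pics/rs1.png

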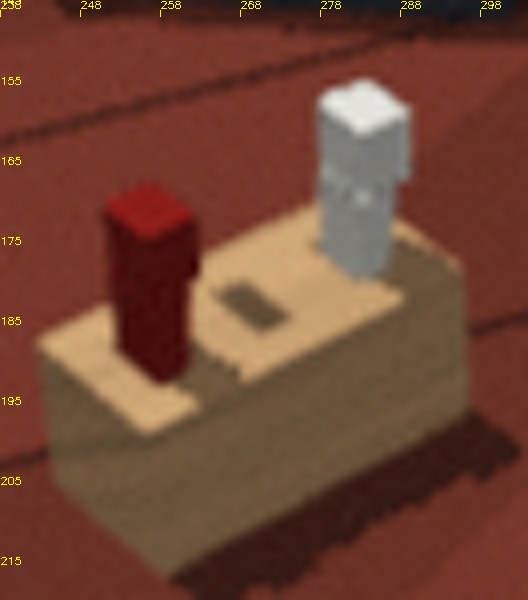

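View pics/d1.png

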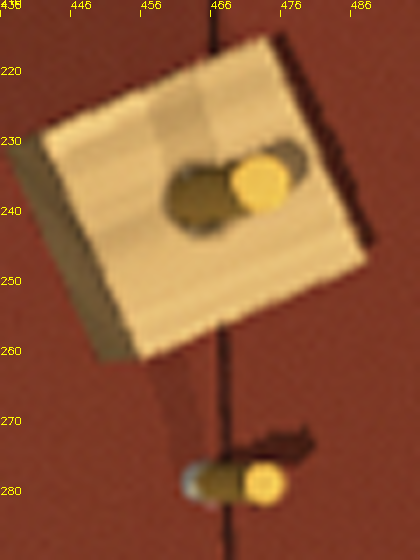

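View pics/ds1.png

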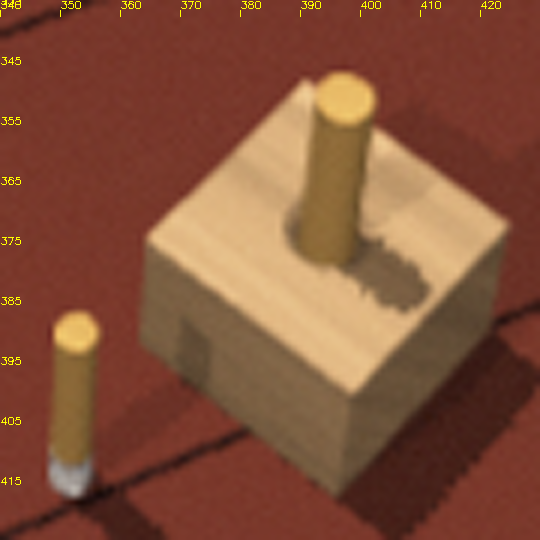

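```bash
cat > fit.py <<'E'
from h import *
np.set_printoptions(precision=4,suppress=True)
def im(x0,y0,f,pts): return np.array([[x0+(a+.5)/f-.5,y0+(b+.5)/f-.5] for a,b in pts])
def coreR(yaw): return Ro.from_euler('z',yaw).as_matrix()@Ro.from_euler('y',-30,degrees=True).as_matrix()
# core x=(cos30,0,sin30)
def fit(model,obs,p0,names):
    # obs: list (cam, Nx2 px, Nx3 local pts); extra 2-par pixel shift none
    def res(p):
        R,t=model(p); return np.concatenate([(proj(c,(R@np.array(L,float).T).T+t)-u).ravel() for c,u,L in obs])
    s=least_squares(res,p0,loss='soft_l1'); r=res(s.x)
    print(names,s.x,'rms',np.sqrt(np.mean(r**2)));print(r.reshape(-1,2).round(1).tolist()); return s.x
L=1e-3*np.array([[15,52.5,103],[15,22.5,103],[-15,52.5,103],[-15,22.5,103],[35,-25.5,139],[35,-49.5,139],[15,-49.5,139],[15,-25.5,139]])
t=im(290,180,12,[(122,342),(297,350),(105,485),(290,503),(572,375),(716,385),(697,492),(557,475)])
s=im(318,185,12,[(237,165),(288,265),(110,243),(165,345),(375,265),(420,345),(335,402),(290,320)])
print('CORE')
for o in ([('top',t,L),('side',s,L)],[('top',t,L)],[('side',s,L)]):
    c=fit(lambda p:(coreR(p[2]),np.array([p[0],p[1],.085])),o,[.5,0,-.1],'core xyyaw')
c=fit(lambda p:(coreR(p[2]),np.array([p[0],p[1],p[3]])),[('top',t,L),('side',s,L)],[.5,0,-.1,.085],'core xyyawz')
print('slot',coreR(c[2])@[.02,.0375,.092]+[c[0],c[1],.085])
print('RACK')
Rz=lambda y:Ro.from_euler('z',y).as_matrix()
RL=1e-3*np.array([[63,30,60],[63,-30,60],[-63,-30,60],[-63,30,60]])
rt=im(160,210,8,[(75,110),(290,50),(400,472),(195,532)])
rs=im(238,145,8,[(38,343),(148,435),(460,270)])
m=lambda p:(Rz(p[2]),np.array([p[0],p[1],0]))
for o in ([('top',rt,RL),('side',rs,RL[[3,2,1]])],[('top',rt,RL)],[('side',rs,RL[[3,2,1]])]):
    k=fit(m,o,[.45,.3,.28],'rack')
WL=1e-3*np.array([[10,12,56+60],[10,-12,116],[-10,-12,116],[-10,12,116]])
wt=im(160,210,8,[(172,378),(248,360),(270,430),(198,447)])
ws=im(238,145,8,[(147,183),(197,207),(153,237),(105,207)])
for o in ([('top',wt,WL),('side',ws,WL)],[('top',wt,WL)],[('side',ws,WL)]):
    k=fit(m,o,[.42,.3,.28],'wedge')
k=fit(lambda p:(Rz(p[2]),np.array([p[0],p[1],p[3]])),[('top',wt,WL),('side',ws,WL)],[.42,.3,.28,0],'wedge4')
print('BLOCK')
BL=1e-3*np.array([[40,40,60],[40,-40,60],[-40,-40,60],[-40,40,60]])
bt=im(436,210,7,[(42,135),(268,36),(368,262),(140,360)])
bs=im(340,335,6,[(147,237),(305,80),(508,222),(352,392)])
for o in ([('top',bt,BL),('side',bs,BL)],[('top',bt,BL)],[('side',bs,BL)]):
    k=fit(m,o,[.42,-.3,.4],'block')
dt=im(436,210,7,[(261,182)])[0];ds=im(340,335,6,[(346,98)])[0]
print('drift top',tri(ds,dt),'at.13',atz('top',dt,.13),atz('side',ds,.13))
E
python3 fit.py
```

```text
CORE
core xyyaw [ 0.5897 -0.0038 -0.1407] rms 0.5454255445645704
[[-0.1, -0.6], [-0.4, 0.6], [-0.1, 0.5], [-1.3, 0.8], [0.1, -0.5], [-0.0, 0.2], [0.3, 0.3], [0.1, 0.2], [0.9, -0.5], [0.9, -0.2], [0.1, 0.5], [-0.5, 0.7], [0.8, -0.8], [0.8, 0.0], [-0.4, 0.7], [-0.3, -0.0]]
core xyyaw [ 0.5901 -0.0043 -0.144 ] rms 0.4748710513655199
[[0.0, -0.9], [-0.3, 0.3], [0.1, 0.2], [-1.2, 0.6], [0.2, -0.7], [0.1, 0.1], [0.4, 0.2], [0.2, 0.0]]
core xyyaw [ 0.5893 -0.0032 -0.1379] rms 0.5490389319803028
[[0.5, -0.5], [0.5, -0.3], [-0.3, 0.5], [-0.8, 0.7], [0.5, -0.9], [0.6, -0.1], [-0.6, 0.6], [-0.6, -0.1]]
core xyyawz [ 0.5896 -0.0039 -0.1407  0.0853] rms 0.5431681880690548
[[-0.1, -0.6], [-0.4, 0.6], [-0.0, 0.5], [-1.3, 0.8], [0.1, -0.5], [0.0, 0.2], [0.3, 0.3], [0.2, 0.2], [0.9, -0.5], [0.8, -0.3], [0.0, 0.5], [-0.5, 0.7], [0.8, -0.8], [0.8, -0.1], [-0.4, 0.6], [-0.3, -0.1]]
slot [0.5665 0.0372 0.1747]
RACK
rack [0.4878 0.3123 0.2732] rms 0.48593063319771895
[[0.5, 0.0], [-1.4, 0.2], [-0.4, 0.1], [0.0, -0.1], [0.0, 0.3], [-0.0, 0.3], [0.8, 0.5]]
rack [0.4879 0.3116 0.2683] rms 0.47066176760235223
[... 536 characters left out ...]
249 0.0019] rms 0.5800796366082537
[[-0.4, 0.6], [0.5, -0.8], [0.6, -0.9], [-0.7, 0.6], [0.5, -0.6], [0.3, 0.6], [-0.6, 0.3], [-0.6, -0.2]]
BLOCK
block [ 0.4968 -0.3189  1.5135] rms 14.700629156989441
[[5.1, 26.5], [-26.0, 5.8], [-5.3, -24.9], [26.3, -4.0], [1.4, -10.8], [13.0, 2.3], [-1.0, 12.4], [-14.5, -1.5]]
block [ 0.4987 -0.3189  0.3917] rms 0.19374144387419673
[[0.1, -0.2], [-0.2, 0.3], [-0.1, 0.1], [0.3, -0.2]]
block [ 0.4979 -0.3179  1.9683] rms 0.10380885691975314
[[-0.2, 0.1], [0.0, -0.2], [0.1, 0.0], [0.0, 0.1]]
drift top (array([ 0.4988, -0.3183,  0.1291]), [np.float64(0.5640015465366557), np.float64(0.5640015465370153)]) at.13 [ 0.4992 -0.3183  0.13  ] [ 0.4979 -0.3186  0.13  ]
```

```bash
cat > plan.py <<'E'
from h import *
np.set_printoptions(precision=4,suppress=True)
CO=np.array([.5897,-.0038,.085]);CY=-.141
CR=Ro.from_euler('z',CY).as_matrix()@Ro.from_euler('y',-30,degrees=True).as_matrix()
def toolR(x,y):
    x=np.array(x,float);x/=np.linalg.norm(x);y=np.array(y,float);y-=x*(x@y);y/=np.linalg.norm(y)
    return np.column_stack([x,y,np.cross(x,y)])
def plan(pos,R,start=None):
    o=get_obs()
    p0,R0=start if start else (o['eef_pos'],Ro.from_quat(o['orientation']).as_matrix())
    d=R0.T@(np.array(pos)-p0)/.5; w=Ro.from_matrix(R0.T@R).as_rotvec()/np.pi
    print('row',np.round(d,4).tolist(),np.round(w,4).tolist(),'deg',np.linalg.norm(w)*180)
def st():
    o=get_obs();R=Ro.from_quat(o['orientation']).as_matrix()
    print('t',round(o['clock'],2),'p',o['eef_pos'],'x',R[:,0],'y',R[:,1],'F',o['wrist_force'],'gap',round(o['finger_gap'],4),'q',o['qpos'])
    return o,R
E
python3 - <<'E'
from plan import *
o,R=st(); y=.28
for s in(1,-1): plan([.4545,.3035,.2],toolR([0,0,-1],[-s*np.sin(y),s*np.cos(y),0]))
for n in ('bottle','pcb','spool'): pass
print('bottle',atz('side',(447.4,333.7),0),atz('top',(424,173),0))
print('pcb',atz('top',(342.4,277.7),0),'spool',atz('top',(208,157),.0))
E
```

```text
t 1.5 p [0.2154 0.5867 0.2227] x [ 0. -0. -1.] y [0.3446 0.9388 0.    ] F [-0.2509  0.2164  0.0476] gap 0.088 q [ 1.2     0.4231  1.6299 -0.0001  1.0886 -0.019 ]
row [0.0454, -0.3669, 0.6442] [-0.2011, 0.0, 0.0] deg 36.198720732228594
row [0.0454, -0.3669, 0.6442] [0.7989, 0.0, -0.0] deg 143.80127938115064
bottle [ 0.6702 -0.2492  0.    ] [ 0.6603 -0.2407  0.    ]
pcb [ 0.4106 -0.0404  0.    ] spool [0.7064 0.2814 0.    ]
```

```bash
python3 -m creep '[[[0.005,-0.037,0.064,-0.02,0,0],[0.009,-0.073,0.129,-0.04,0,0],[0.014,-0.11,0.193,-0.06,0,0],[0.018,-0.147,0.258,-0.08,0,0],[0.023,-0.183,0.322,-0.10,0,0],[0.027,-0.22,0.387,-0.12,0,0],[0.032,-0.257,0.451,-0.14,0,0],[0.036,-0.294,0.515,-0.16,0,0],[0.041,-0.33,0.58,-0.18,0,0],[0.045,-0.367,0.644,-0.2011,0,0]]]' -1 20
python3 - <<'E'
from plan import *
o,R=st(); y=.28
plan([.4545,.3035,.084],toolR([0,0,-1],[-np.sin(y),np.cos(y),0]))
E
```

```text
clock: 2.5
eef_pos: [0.4553, 0.3023, 0.2003]
orientation: [-0.1, 0.7, 0.1, 0.7]
wrist_force: [0.3, 0.1, -0.1]
finger_gap: 0.0876
t 2.5 p [0.4553 0.3023 0.2003] x [ 0.0004  0.0002 -1.    ] y [-0.2789  0.9603  0.0001] F [ 0.2831  0.0866 -0.0902] gap 0.0876 q [ 0.5643  0.337   1.823  -0.      0.9811 -1.2891]
row [0.2326, 0.0028, -0.001] [0.0008, 0.0001, -0.0] deg 0.15398176222179638
```

```bash
python3 -m creep '[[[0.04,0,0,0,0,0],[0.08,0,0,0,0,0],[0.12,0,0,0,0,0],[0.16,0,0,0,0,0],[0.2,0,0,0,0,0],[0.22,0,0,0,0,0],[0.232,0,0,0,0,0],[0.232,0,0,0,0,0],[0.232,0,0,0,0,0],[0.232,0,0,0,0,0]]]' -1 20
python3 - <<'E'
from plan import *
o,R=st()
for n in('side','top'):
    im=read_camera(n)[:,:,::-1]; x0,y0,w,h=(220,110,100,100) if n=='side' else (150,205,80,80)
    cv2.imwrite(f'pics/{n}_g.png',cv2.resize(im[y0:y0+h,x0:x0+w],None,fx=6,fy=6,interpolation=cv2.INTER_CUBIC))
E
```

```text
clock: 3.5
eef_pos: [0.4549, 0.3039, 0.085]
orientation: [-0.098, 0.7, 0.099, 0.701]
wrist_force: [-0.3, 0.3, 0.2]
finger_gap: 0.0881
t 3.5 p [0.4549 0.3039 0.085 ] x [ 0.0013  0.0008 -1.    ] y [-0.2764  0.961   0.0004] F [-0.3325  0.2994  0.2447] gap 0.0881 q [ 0.5672  0.5101  1.8872 -0.      0.7429 -1.2837]
```

View pics/side_g.png

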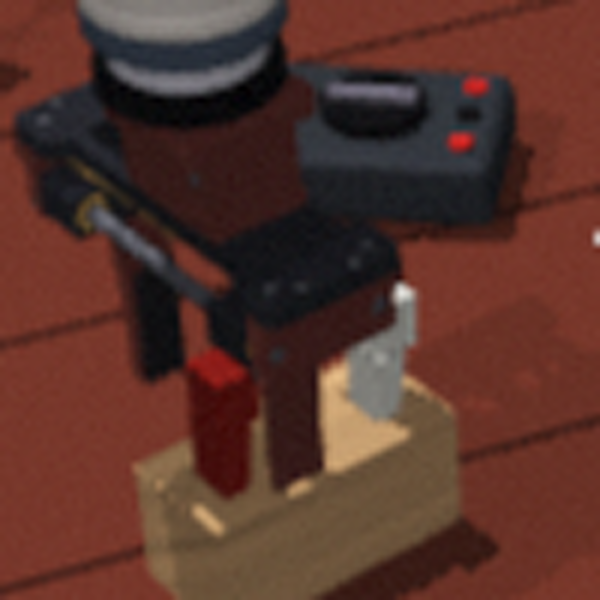

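View pics/top_g.png

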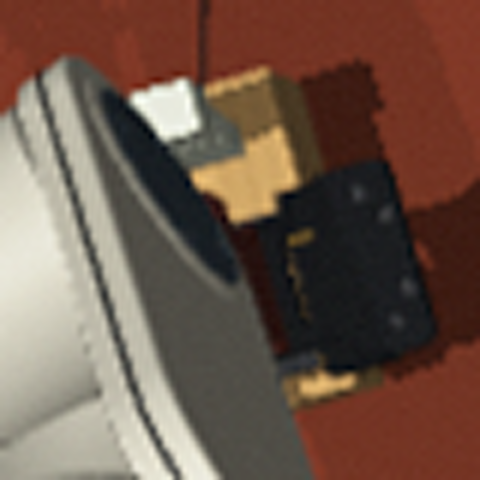

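```bash
python3 -m creep '[[[0,0,0,0,0,0],[0,0,0,0,0,0],[0,0,0,0,0,0],[0,0,0,0,0,0],[0,0,0,0,0,0],[0,0,0,0,0,0],[0,0,0,0,0,0],[0,0,0,0,0,0],[0,0,0,0,0,0],[0,0,0,0,0,0]]]' 1 20
python3 - <<'E'
from plan import *
o,R=st()
# lift
E
```

```text
clock: 4.6
eef_pos: [0.4544, 0.3035, 0.0842]
orientation: [-0.099, 0.7, 0.099, 0.7]
wrist_force: [0.5, -0.4, -1.1]
finger_gap: 0.0239
t 4.6 p [0.4544 0.3035 0.0842] x [ 0. -0. -1.] y [-0.2764  0.9611 -0.    ] F [ 0.5219 -0.4308 -1.0827] gap 0.0239 q [ 0.5671  0.5113  1.8878 -0.      0.7425 -1.2837]
```

```bash
python3 -m creep '[[[-0.02,0,0,0,0,0],[-0.05,0,0,0,0,0],[-0.1,0,0,0,0,0],[-0.15,0,0,0,0,0],[-0.2,0,0,0,0,0],[-0.25,0,0,0,0,0],[-0.3,0,0,0,0,0],[-0.35,0,0,0,0,0],[-0.4,0,0,0,0,0],[-0.4,0,0,0,0,0]]]' 1 20
python3 - <<'E'
from plan import *
o,R=st()
T=toolR(-CR[:,2],CR[:,1])
plan(CO+CR@[.027,.0375,.2],T)
E
```

```text
clock: 5.6
eef_pos: [0.4559, 0.3045, 0.2882]
orientation: [-0.098, 0.698, 0.1, 0.702]
wrist_force: [0.7, 1.0, -0.9]
finger_gap: 0.0237
t 5.6 p [0.4559 0.3045 0.2882] x [ 0.0057  0.0037 -1.    ] y [-0.2764  0.961   0.0019] F [ 0.7172  1.0093 -0.8525] gap 0.0237 q [ 0.5671  0.2345  1.7411 -0.      1.1592 -1.2837]
row [0.0319, -0.5355, -0.0227] [0.1306, -0.1623, -0.0361] deg 38.05238679005182
```

```bash
python3 -m creep '[[[0.0,-0.04,-0.002,0.01,-0.012,-0.003],[0.0,-0.1,-0.004,0.026,-0.032,-0.007],[0.005,-0.16,-0.007,0.04,-0.05,-0.011],[0.009,-0.22,-0.009,0.055,-0.068,-0.015],[0.013,-0.28,-0.012,0.07,-0.087,-0.019],[0.017,-0.34,-0.014,0.085,-0.105,-0.023],[0.021,-0.4,-0.017,0.1,-0.123,-0.027],[0.025,-0.46,-0.02,0.115,-0.142,-0.031],[0.028,-0.51,-0.022,0.126,-0.156,-0.034],[0.028,-0.534,-0.023,0.1306,-0.1623,-0.0361]]]' 1 20
python3 -m creep '[[[0,0,0,0,0,0],[0,0,0,0,0,0],[0,0,0,0,0,0],[0,0,0,0,0,0],[0,0,0,0,0,0],[0,0,0,0,0,0],[0,0,0,0,0,0],[0,0,0,0,0,0],[0,0,0,0,0,0],[0,0,0,0,0,0]]]' 1 20
python3 - <<'E'
from plan import *
o,R=st()
T=toolR(-CR[:,2],CR[:,1])
plan(CO+CR@[.027,.0375,.2],T)
print('tcp core',CR.T@(o['eef_pos']-CO))
for n in('side','top'):
    im=read_camera(n)[:,:,::-1]; x0,y0,w,h=(300,130,100,100) if n=='side' else (270,150,100,100)
    cv2.imwrite(f'pics/{n}_a.png',cv2.resize(im[y0:y0+h,x0:x0+w],None,fx=6,fy=6,interpolation=cv2.INTER_CUBIC)); cv2.imwrite(f'pics/{n}_af.png',im)
E
```

```text
clock: 6.6
eef_pos: [0.5157, 0.0421, 0.2688]
orientation: [0.034, 0.502, -0.063, 0.862]
wrist_force: [-0.0, 0.6, -0.7]
finger_gap: 0.0241
clock: 7.6
eef_pos: [0.5171, 0.0437, 0.2702]
orientation: [0.033, 0.501, -0.062, 0.863]
wrist_force: [0.7, -0.4, -0.6]
finger_gap: 0.0241
t 7.6 p [0.5171 0.0437 0.2702] x [ 0.4901 -0.0735 -0.8685] y [ 0.1406  0.9901 -0.0044] F [ 0.6825 -0.4038 -0.6212] gap 0.0241 q [ 0.1479  0.0235  2.143  -0.3096  0.4956 -1.0459]
row [-0.0008, 0.0014, 0.0049] [0.0007, -0.0016, 0.0012] deg 0.385484094903452
tcp core [0.0245 0.0368 0.1996]
```

View pics/side_a.png

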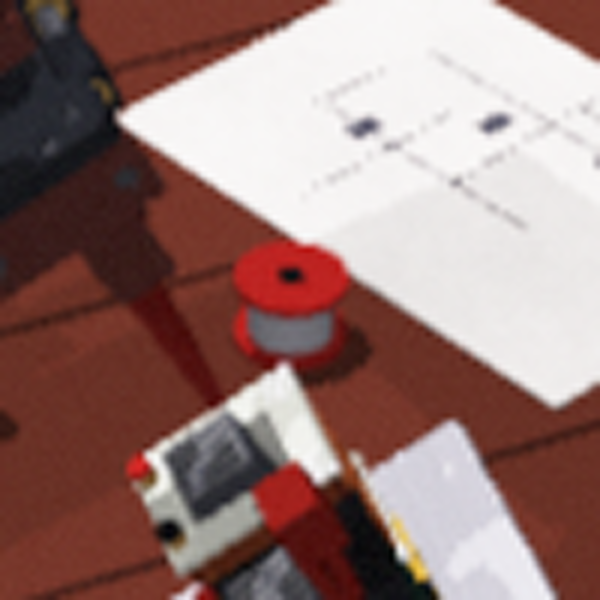

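View pics/top_a.png

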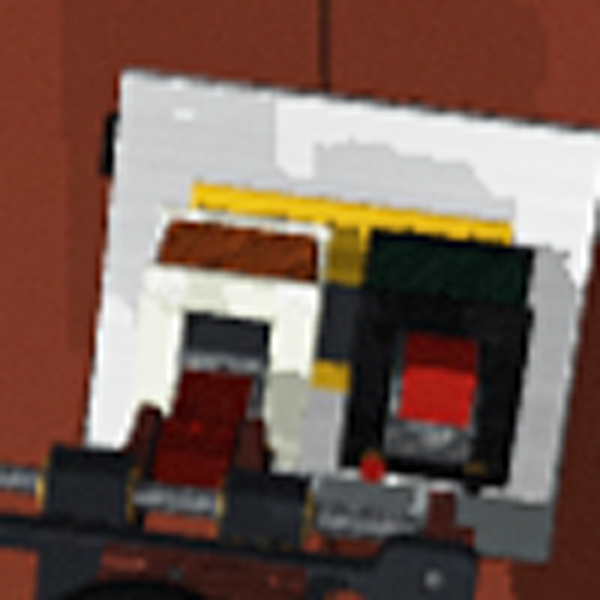

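```bash
cat > ov.py <<'E'
from plan import *
WV=1e-3*np.array([[0,-12,0],[0,12,0],[6,12,0],[6,-12,0],[0,-12,75],[0,12,75],[15,12,75],[15,-12,75],[20,12,75],[20,-12,75],[0,-12,101],[0,12,101],[20,12,101],[20,-12,101]])-1e-3*np.array([10,0,88])
WE=[(0,1),(1,2),(2,3),(3,0),(0,10),(1,11),(2,6),(3,7),(6,8),(7,9),(8,12),(9,13),(10,11),(11,12),(12,13),(13,10),(8,9),(6,7)]
LV=1e-3*np.array([[x,y,z] for z in (103,) for x,y in((-15,22.5),(15,22.5),(15,52.5),(-15,52.5))]+[[15,21.5,92],[25,21.5,92],[25,53.5,92],[15,53.5,92]])
LE=[(0,1),(1,2),(2,3),(3,0),(4,5),(5,6),(6,7),(7,4)]
def overlay(n,out,box,o,f=7,img=None):
    im=(read_camera(n) if img is None else img)[:,:,::-1]
    x0,y0,w,h=box;c=cv2.resize(im[y0:y0+h,x0:x0+w],None,fx=f,fy=f,interpolation=cv2.INTER_CUBIC)
    R=Ro.from_quat(o['orientation']).as_matrix(); g=o['eef_pos']-.019*R[:,0]
    W=np.column_stack([R[:,2],R[:,1],-R[:,0]])
    for V,E,col,RR,tt in((WV,WE,(255,255,0),W,g),(LV,LE,(0,255,0),CR,CO)):
        P=((proj(n,(RR@V.T).T+tt)-[x0,y0]+.5)*f-.5).round().astype(int)
        for a,b in E: cv2.line(c,tuple(map(int,P[a])),tuple(map(int,P[b])),col,1)
    cv2.imwrite(out,c)
E
python3 - <<'E'
from ov import *
o=get_obs(); R=Ro.from_quat(o['orientation']).as_matrix(); print(R[:,2],CR[:,0])
overlay('side','pics/so.png',(300,130,110,80),o,7,cv2.imread('pics/side_af.png')[:,:,::-1])
overlay('top','pics/to.png',(285,180,70,60),o,10,cv2.imread('pics/top_af.png')[:,:,::-1])
E
```

```text
[ 0.8602 -0.12    0.4956] [ 0.8574 -0.1217  0.5   ]
```

View pics/so.png

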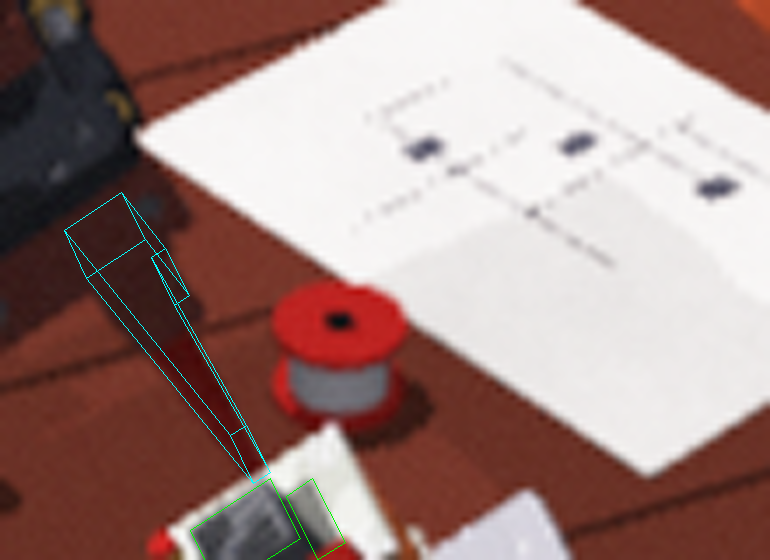

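View pics/to.png

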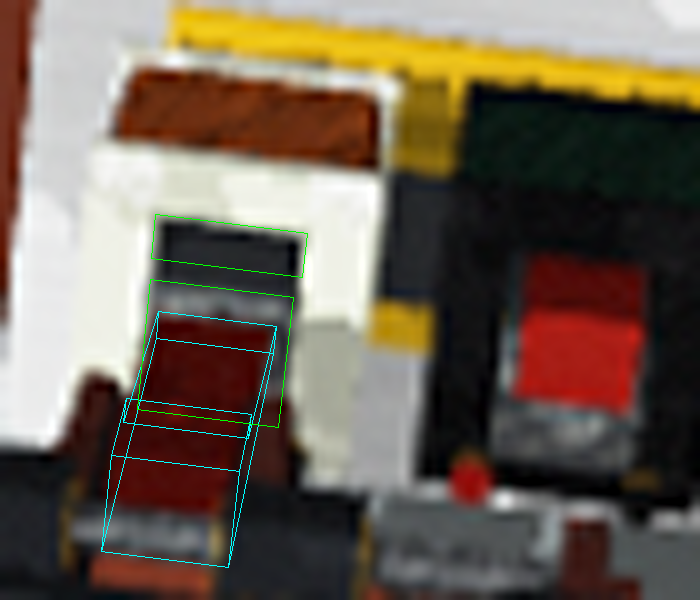

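```bash
python3 -m creep '[[[0.01,0,0.001,0,0,0],[0.02,0,0.002,0,0,0],[0.03,0,0.004,0,-0.001,0.001],[0.04,0,0.006,0,-0.001,0.001],[0.05,0,0.007,0,-0.001,0.001],[0.05,0,0.007,0,-0.001,0.001],[0.05,0,0.007,0,-0.001,0.001],[0.05,0,0.007,0,-0.001,0.001],[0.05,0,0.007,0,-0.001,0.001],[0.05,0,0.007,0,-0.001,0.001]]]' 1 20
python3 - <<'E'
from ov import *
o,R=st()
print('tcp core',CR.T@(o['eef_pos']-CO),'rot',Ro.from_matrix(CR.T@np.column_stack([R[:,2],R[:,1],-R[:,0]])).as_rotvec())
overlay('side','pics/so2.png',(310,170,70,60),o,10)
overlay('top','pics/to2.png',(285,180,70,60),o,10)
E
```

```text
clock: 8.7
eef_pos: [0.5324, 0.0415, 0.2504]
orientation: [0.034, 0.499, -0.061, 0.864]
wrist_force: [-0.1, -0.2, -1.4]
finger_gap: 0.0237
t 8.7 p [0.5324 0.0415 0.2504] x [ 0.4936 -0.0707 -0.8668] y [ 0.139   0.9903 -0.0016] F [-0.0738 -0.168  -1.3955] gap 0.0237 q [ 0.1345  0.0803  2.1396 -0.3279  0.4368 -1.0336]
tcp core [0.0281 0.0368 0.1748] rot [-0.0006  0.0015  0.0022]
```

View pics/so2.png

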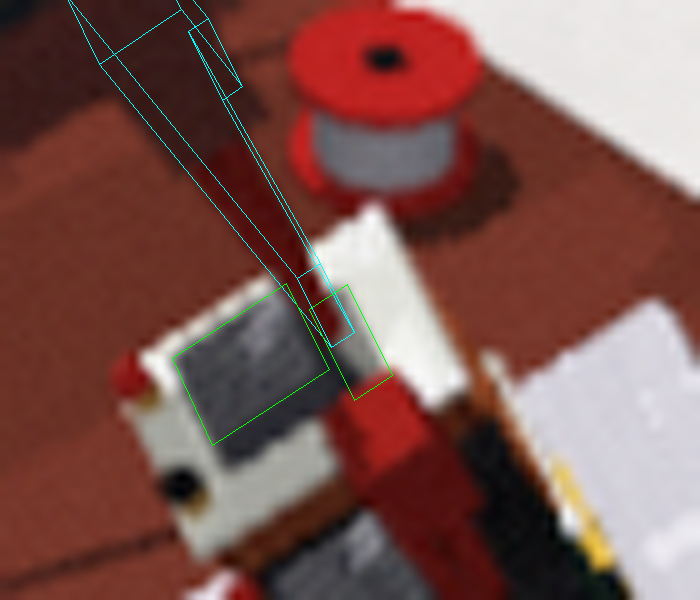

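View pics/to2.png

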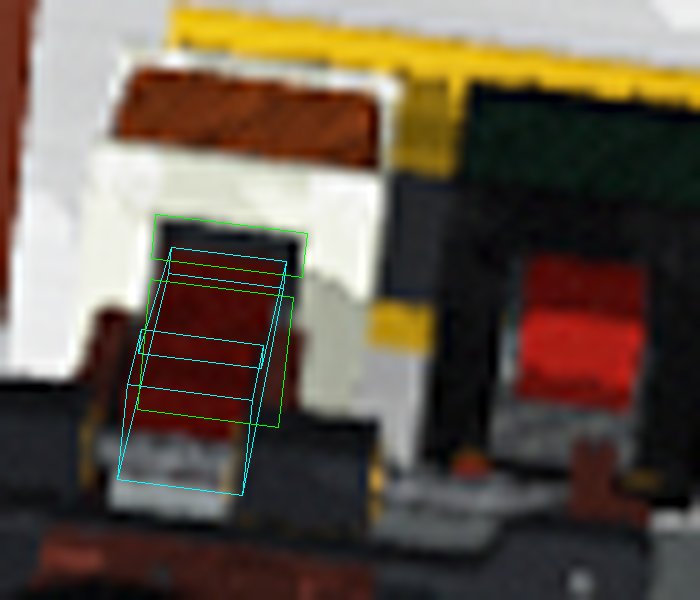

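```bash
python3 -m creep '[[[0.01,0,0,0,0,0],[0.02,0,0,0,0,0],[0.03,0,0,0,0,0],[0.04,0,-0.001,0,0,0],[0.05,0,-0.001,0,0,0],[0.06,0,-0.002,0,0,0],[0.07,0,-0.0025,0,0,0],[0.076,0,-0.003,0,0,0],[0.076,0,-0.003,0,0,0],[0.076,0,-0.003,0,0,0]]]' 1 20
python3 - <<'E'
from ov import *
o,R=st()
print('tcp core',CR.T@(o['eef_pos']-CO),'F core',CR.T@o['wrist_force'])
overlay('side','pics/so3.png',(310,170,70,60),o,10)
overlay('top','pics/to3.png',(285,180,70,60),o,10)
E
```

```text
clock: 9.8
eef_pos: [0.5498, 0.039, 0.2165]
orientation: [0.034, 0.5, -0.061, 0.863]
wrist_force: [0.5, -0.1, -0.2]
finger_gap: 0.0238
t 9.8 p [0.5498 0.039  0.2165] x [ 0.4932 -0.0707 -0.867 ] y [ 0.139   0.9903 -0.0017] F [ 0.5199 -0.0568 -0.1856] gap 0.0238 q [ 0.1225  0.1675  2.1384 -0.3865  0.3535 -0.9786]
tcp core [0.0264 0.0367 0.1366] F core [ 0.3599  0.0168 -0.4221]
```

View pics/so3.png

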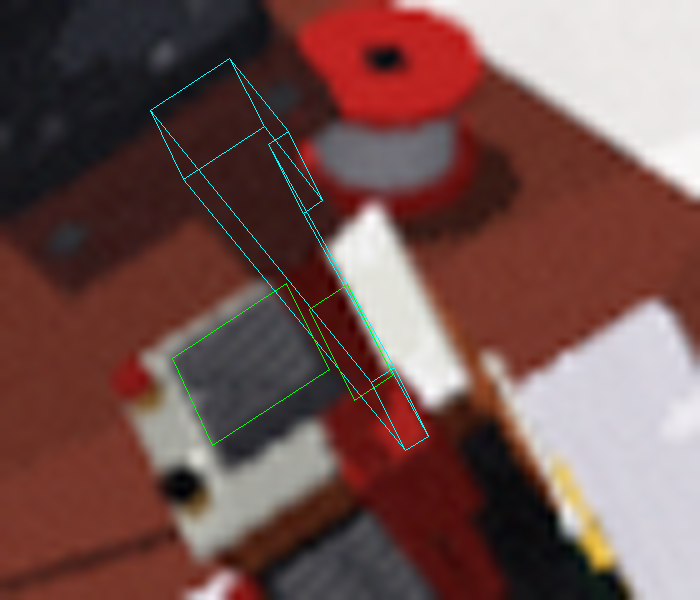

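View pics/to3.png

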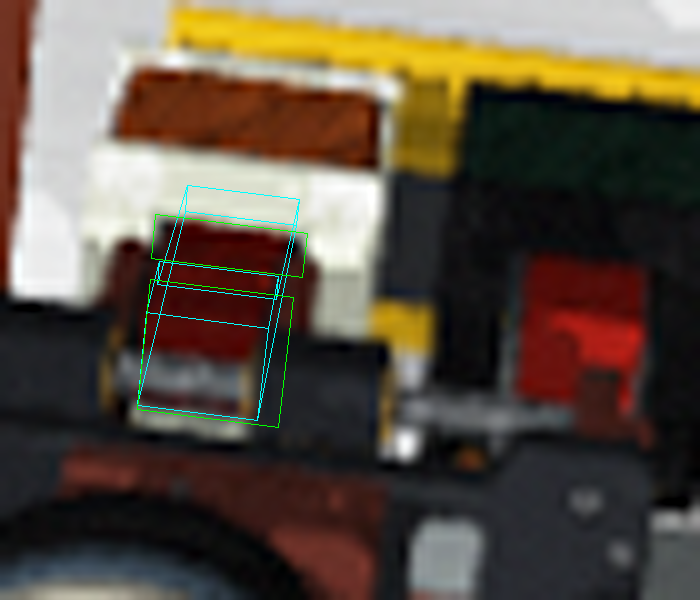

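```bash
python3 -m creep '[[[0.003,0,0,0,0,0],[0.006,0,-0.001,0,0,0],[0.009,0,-0.001,0,0,0],[0.012,0,-0.002,0,0,0],[0.014,0,-0.002,0,0,0],[0.014,0,-0.002,0,0,0],[0.014,0,-0.002,0,0,0],[0.014,0,-0.002,0,0,0],[0.014,0,-0.002,0,0,0],[0.014,0,-0.002,0,0,0]]]' 1 20
python3 - <<'E'
from ov import *
o,R=st()
print('tcp core',CR.T@(o['eef_pos']-CO),'F core',CR.T@o['wrist_force'])
E
```

```text
clock: 10.9
eef_pos: [0.5525, 0.0386, 0.21]
orientation: [0.034, 0.5, -0.061, 0.863]
wrist_force: [0.9, -0.3, 0.1]
finger_gap: 0.024
t 10.9 p [0.5525 0.0386 0.21  ] x [ 0.4934 -0.0707 -0.8669] y [ 0.139   0.9903 -0.0017] F [ 0.9264 -0.3076  0.0661] gap 0.024 q [ 0.1207  0.1832  2.1389 -0.4019  0.3378 -0.9634]
tcp core [0.0254 0.0367 0.1297] F core [ 0.8648 -0.1743 -0.423 ]
```

```bash
python3 -m creep '[[[0.001,0,0,0,0,0],[0.002,0,0,0,0,0],[0.003,0,0,0,0,0],[0.004,0,0,0,0,0],[0.005,0,0,0,0,0],[0.006,0,0,0,0,0],[0.006,0,0,0,0,0],[0.006,0,0,0,0,0],[0.006,0,0,0,0,0],[0.006,0,0,0,0,0]]]' 1 20
python3 - <<'E'
from ov import *
o,R=st()
print('tcp core',CR.T@(o['eef_pos']-CO),'F core',CR.T@o['wrist_force'])
E
```

```text
clock: 11.9
eef_pos: [0.5538, 0.0383, 0.2073]
orientation: [0.034, 0.5, -0.061, 0.863]
wrist_force: [-4.0, 1.2, 2.3]
finger_gap: 0.024
t 11.9 p [0.5538 0.0383 0.2073] x [ 0.4932 -0.0708 -0.867 ] y [ 0.1391  0.9903 -0.0018] F [-3.9638  1.1756  2.3281] gap 0.024 q [ 0.1198  0.1902  2.1383 -0.4078  0.3319 -0.9578]
tcp core [0.0253 0.0367 0.1267] F core [-2.3777  0.6069  4.061 ]
```

```bash
python3 -m creep '[[[0,0,-0.001,0,0,0],[0,0,-0.001,0,0,0],[0,0,-0.002,0,0,0],[0,0,-0.002,0,0,0],[0,0,-0.002,0,0,0],[0,0,-0.002,0,0,0],[0,0,-0.002,0,0,0],[0,0,-0.002,0,0,0],[0,0,-0.002,0,0,0],[0,0,-0.002,0,0,0]]]' 1 20
python3 - <<'E'
from ov import *
o,R=st()
print('tcp core',CR.T@(o['eef_pos']-CO),'F core',CR.T@o['wrist_force'])
E
```

```text
clock: 12.9
eef_pos: [0.5534, 0.0385, 0.2071]
orientation: [0.034, 0.499, -0.061, 0.864]
wrist_force: [2.4, -2.4, 2.9]
finger_gap: 0.0236
t 12.9 p [0.5534 0.0385 0.2071] x [ 0.494  -0.0706 -0.8666] y [ 0.1389  0.9903 -0.0015] F [ 2.4164 -2.4014  2.9432] gap 0.0236 q [ 0.1203  0.1899  2.1398 -0.4106  0.33   -0.9545]
tcp core [0.0248 0.0368 0.1267] F core [ 3.8358 -2.038   1.1839]
```

```bash
python3 -m creep '[[[0,0,0.001,0,0,0],[0,0,0.001,0,0,0],[0,0,0.001,0,0,0],[0,0,0.001,0,0,0],[0,0,0.001,0,0,0],[0,0,0.001,0,0,0],[0,0,0.001,0,0,0],[0,0,0.001,0,0,0],[0,0,0.001,0,0,0],[0,0,0.001,0,0,0]]]' -0.2 20
python3 - <<'E'
from ov import *
o,R=st()
print('tcp core',CR.T@(o['eef_pos']-CO),'F core',CR.T@o['wrist_force'])
overlay('side','pics/so4.png',(310,160,70,60),o,10)
overlay('top','pics/to4.png',(285,180,70,60),o,10)
E
```

```text
clock: 13.9
eef_pos: [0.5535, 0.0384, 0.2071]
orientation: [0.034, 0.5, -0.061, 0.863]
wrist_force: [1.1, 0.4, -0.1]
finger_gap: 0.0524
t 13.9 p [0.5535 0.0384 0.2071] x [ 0.4933 -0.0707 -0.867 ] y [ 0.139   0.9903 -0.0017] F [ 1.0514  0.4371 -0.0777] gap 0.0524 q [ 0.1201  0.1902  2.1392 -0.4092  0.331  -0.9562]
tcp core [0.0249 0.0367 0.1266] F core [ 0.8095  0.5805 -0.557 ]
```

View pics/so4.png

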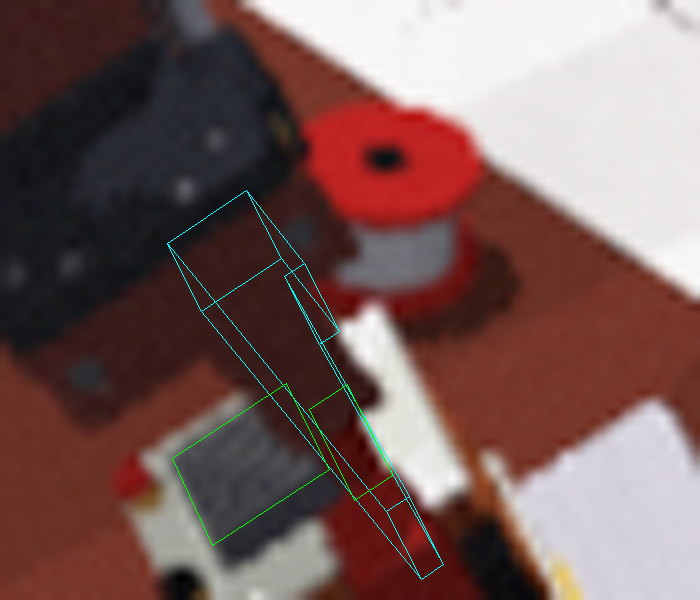

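View pics/to4.png

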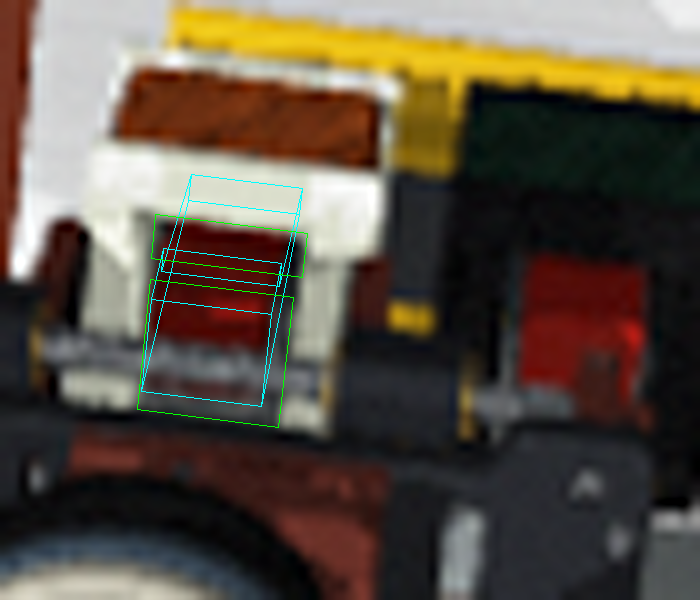

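```bash
python3 -m creep '[[[-0.01,0,0,0,0,0],[-0.02,0,0,0,0,0],[-0.04,0,0,0,0,0],[-0.08,0,0,0,0,0],[-0.12,0,0,0,0,0],[-0.16,0,0,0,0,0],[-0.2,0,0,0,0,0],[-0.24,0,0,0,0,0],[-0.28,0,0,0,0,0],[-0.3,0,0,0,0,0]]]' -0.2 20
python3 - <<'E'
from ov import *
o,R=st()
o2=dict(o)
# expected placed wedge: TCP core .0248,.0368,.1267 when released
W=CR; o2['eef_pos']=CO+CR@np.array([.025,.0372,.1267]); o2['orientation']=Ro.from_matrix(toolR(-CR[:,2],CR[:,1])).as_quat()
overlay('side','pics/so5.png',(310,160,70,60),o2,10)
overlay('top','pics/to5.png',(285,180,70,60),o2,10)
plan([.4985,-.3185,.26],toolR([0,0,-1],[0,1,0]))
E
```

```text
clock: 15.0
eef_pos: [0.479, 0.0493, 0.3393]
orientation: [0.034, 0.498, -0.06, 0.864]
wrist_force: [0.1, 0.0, 0.6]
finger_gap: 0.0526
t 15.0 p [0.479  0.0493 0.3393] x [ 0.4958 -0.0698 -0.8656] y [ 0.1385  0.9904 -0.0006] F [0.0783 0.0291 0.6012] gap 0.0526 q [ 0.1788 -0.1467  2.122  -0.2523  0.6797 -1.0958]
row [0.2069, -0.7232, 0.0413] [-0.0431, 0.1668, 0.0118] deg 31.082310531037802
```

View pics/so5.png

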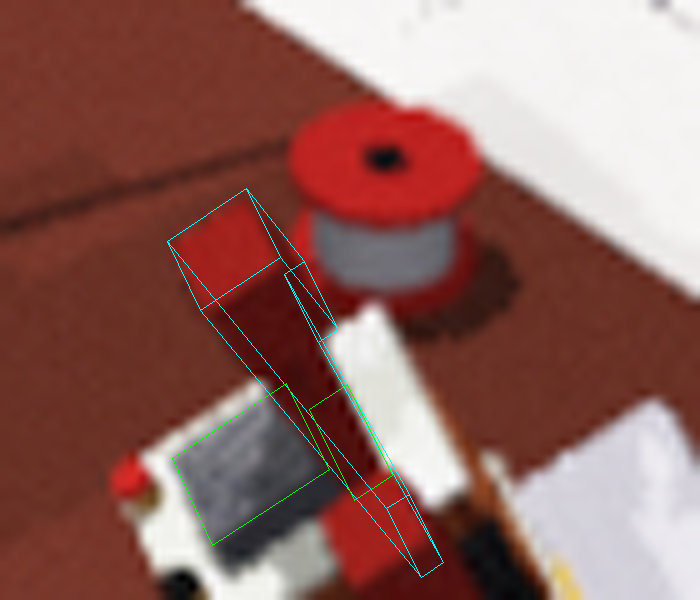

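View pics/to5.png

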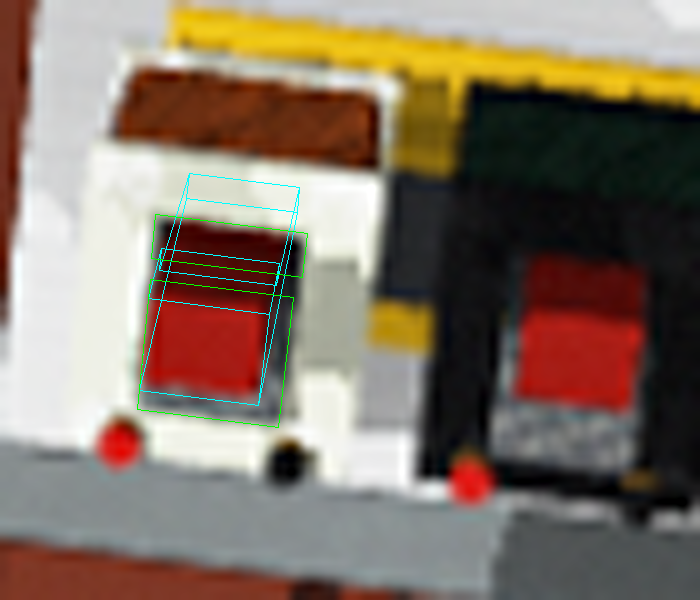

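```bash
python3 -m creep '[[[0.0,-0.05,0.003,-0.003,0.01,0.001],[0.02,-0.13,0.006,-0.008,0.03,0.002],[0.04,-0.21,0.011,-0.013,0.05,0.0035],[0.06,-0.29,0.016,-0.018,0.067,0.005],[0.083,-0.37,0.02,-0.022,0.084,0.006],[0.105,-0.45,0.025,-0.027,0.1,0.007],[0.13,-0.53,0.029,-0.031,0.117,0.008],[0.155,-0.6,0.034,-0.035,0.134,0.0094],[0.18,-0.67,0.038,-0.039,0.15,0.0106],[0.207,-0.723,0.0413,-0.0431,0.1668,0.0118]]]' -0.2 20
python3 - <<'E'
from ov import *
o,R=st()
plan([.4985,-.3185,.16],toolR([0,0,-1],[0,1,0]))
print('small drift',atz('top',(473.3,278.7),.07))
E
```

```text
clock: 16.1
eef_pos: [0.4976, -0.3211, 0.2566]
orientation: [0.001, 0.709, -0.001, 0.705]
wrist_force: [0.9, 0.1, -0.3]
finger_gap: 0.0527
t 16.1 p [ 0.4976 -0.3211  0.2566] x [-0.0064  0.0001 -1.    ] y [0.0017 1.     0.0001] F [ 0.9156  0.131  -0.2764] gap 0.0527 q [-0.5913  0.3408  1.6704 -0.0038  1.1357 -2.1589]
row [0.1933, 0.0052, 0.0029] [-0.0005, -0.002, -0.0] deg 0.37636598206242755
small drift [ 0.4056 -0.3329  0.07  ]
```

```bash
python3 -m creep '[[[0.04,0.001,0.001,0,-0.001,0],[0.08,0.003,0.002,0,-0.001,0],[0.12,0.004,0.002,0,-0.002,0],[0.16,0.004,0.002,0,-0.002,0],[0.18,0.004,0.002,0,-0.002,0],[0.19,0.004,0.002,0,-0.002,0],[0.19,0.004,0.002,0,-0.002,0],[0.19,0.004,0.002,0,-0.002,0],[0.19,0.004,0.002,0,-0.002,0],[0.19,0.004,0.002,0,-0.002,0]]]' -0.2 20
python3 - <<'E'
from ov import *
o,R=st()
plan([.4985,-.3185,.076],toolR([0,0,-1],[0,1,0]))
for n in('side','top'):
    im=read_camera(n)[:,:,::-1]; x0,y0,w,h=(340,290,100,120) if n=='side' else (410,180,90,90)
    cv2.imwrite(f'pics/{n}_d.png',cv2.resize(im[y0:y0+h,x0:x0+w],None,fx=5,fy=5,interpolation=cv2.INTER_CUBIC))
E
```

```text
clock: 17.1
eef_pos: [0.4991, -0.3171, 0.1642]
orientation: [-0.0, 0.706, -0.001, 0.709]
wrist_force: [-0.3, -0.2, 1.2]
finger_gap: 0.0526
t 17.1 p [ 0.4991 -0.3171  0.1642] x [ 0.0042 -0.0015 -1.    ] y [ 0.0006  1.     -0.0015] F [-0.2532 -0.1666  1.1888] gap 0.0526 q [-0.5866  0.4448  1.7519  0.0014  0.9405 -2.1576]
row [0.1763, -0.0026, -0.002] [-0.0002, 0.0013, 0.0005] deg 0.25824085875480807
```

View pics/side_d.png

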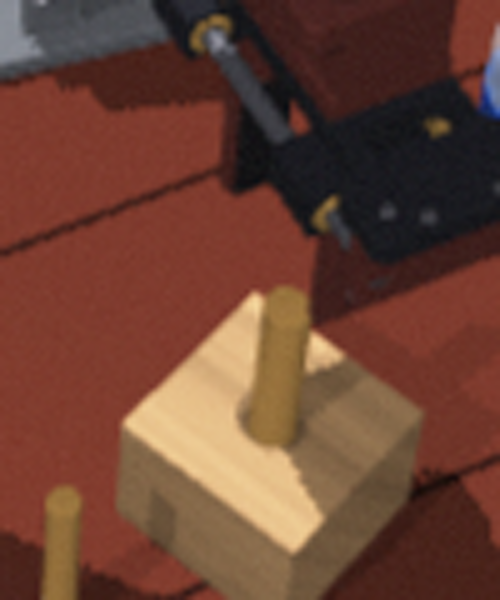

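View pics/top_d.png

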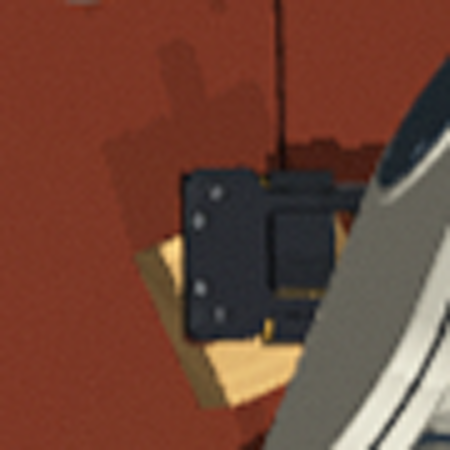

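```bash
python3 -m creep '[[[0.02,-0.001,0,0,0,0],[0.05,-0.002,-0.001,0,0.001,0],[0.08,-0.002,-0.001,0,0.001,0],[0.11,-0.002,-0.001,0,0.001,0],[0.14,-0.002,-0.001,0,0.001,0],[0.16,-0.002,-0.001,0,0.001,0],[0.17,-0.002,-0.001,0,0.001,0],[0.172,-0.002,-0.001,0,0.001,0],[0.172,-0.002,-0.001,0,0.001,0],[0.172,-0.002,-0.001,0,0.001,0]]]' -0.2 20
python3 -m creep '[[[0,0,0,0,0,0],[0,0,0,0,0,0],[0,0,0,0,0,0],[0,0,0,0,0,0],[0,0,0,0,0,0],[0,0,0,0,0,0],[0,0,0,0,0,0],[0,0,0,0,0,0],[0,0,0,0,0,0],[0,0,0,0,0,0]]]' 1 55
python3 - <<'E'
from ov import *
o,R=st()
for n in('side','top'):
    im=read_camera(n)[:,:,::-1]; x0,y0,w,h=(340,290,100,120) if n=='side' else (410,180,90,90)
    cv2.imwrite(f'pics/{n}_d2.png',cv2.resize(im[y0:y0+h,x0:x0+w],None,fx=5,fy=5,interpolation=cv2.INTER_CUBIC))
E
```

```text
clock: 18.2
eef_pos: [0.4989, -0.3181, 0.0779]
orientation: [-0.0, 0.707, -0.001, 0.707]
wrist_force: [0.3, 0.0, -0.8]
finger_gap: 0.053
clock: 19.2
eef_pos: [0.4985, -0.3179, 0.0774]
orientation: [0.0, 0.707, -0.0, 0.707]
wrist_force: [-0.7, -0.2, 2.3]
finger_gap: 0.0171
t 19.2 p [ 0.4985 -0.3179  0.0774] x [-0.0001 -0.0006 -1.    ] y [ 0.0006  1.     -0.0006] F [-0.6869 -0.1887  2.3369] gap 0.0171 q [-0.5875  0.5717  1.7888 -0.0008  0.7809 -2.157 ]
```

View pics/side_d2.png

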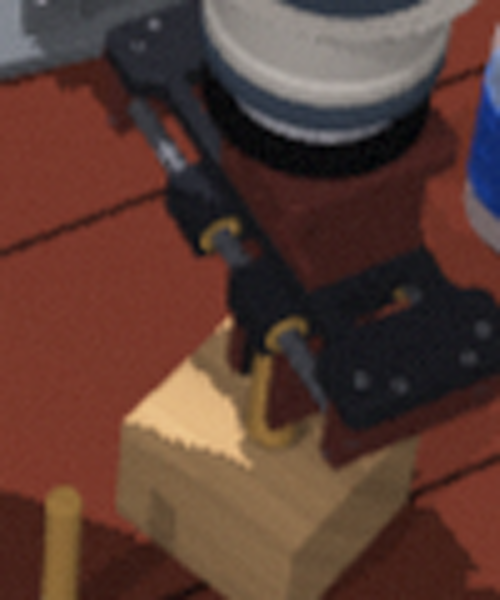

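```bash
python3 -m creep '[[[-0.02,0,0,0,0,0],[-0.06,0,0,0,0,0],[-0.11,0,0,0,0,0],[-0.16,0,0,0,0,0],[-0.22,0,0,0,0,0],[-0.28,0,0,0,0,0],[-0.34,0,0,0,0,0],[-0.4,0,0,0,0,0],[-0.46,0,0,0,0,0],[-0.5,0,0,0,0,0]]]' 1 55
python3 - <<'E'
from ov import *
o,R=st()
plan(CO+CR@[.025,.0372,.256],toolR(-CR[:,2],CR[:,1]),(np.array([.4985,-.318,.3274]),toolR([0,0,-1],[0,1,0])))
E
```

```text
clock: 20.3
eef_pos: [0.4985, -0.3177, 0.3298]
orientation: [-0.0, 0.707, -0.001, 0.708]
wrist_force: [-0.5, -0.3, -2.7]
finger_gap: 0.0173
t 20.3 p [ 0.4985 -0.3177  0.3298] x [ 0.0011 -0.0015 -1.    ] y [ 0.0006  1.     -0.0015] F [-0.483  -0.2935 -2.679 ] gap 0.0173 q [-0.5872  0.2685  1.599  -0.0006  1.2722 -2.1572]
row [0.0164, 0.732, -0.0177] [0.0439, -0.1664, -0.0117] deg 31.044597797845928
```

```bash
python3 -m creep '[[[0.0,0.05,-0.001,0.003,-0.012,-0.001],[0.0,0.13,-0.003,0.008,-0.03,-0.002],[0.0,0.21,-0.005,0.013,-0.05,-0.0035],[0.002,0.29,-0.007,0.018,-0.067,-0.005],[0.004,0.37,-0.009,0.022,-0.084,-0.006],[0.006,0.45,-0.011,0.027,-0.1,-0.007],[0.008,0.53,-0.013,0.031,-0.117,-0.008],[0.01,0.61,-0.015,0.036,-0.137,-0.0096],[0.013,0.68,-0.017,0.041,-0.153,-0.011],[0.0164,0.732,-0.0177,0.0439,-0.1664,-0.0117]]]' 1 55
python3 -m creep '[[[0,0,0,0,0,0],[0,0,0,0,0,0],[0,0,0,0,0,0],[0,0,0,0,0,0],[0,0,0,0,0,0],[0,0,0,0,0,0],[0,0,0,0,0,0],[0,0,0,0,0,0],[0,0,0,0,0,0],[0,0,0,0,0,0]]]' 1 55
cat >> ov.py <<'E'
def dov(n,out,box,o,f=8,Lf=.0624,wt=(.025,.0372,.1587)):
    im=read_camera(n)[:,:,::-1]; x0,y0,w,h=box;c=cv2.resize(im[y0:y0+h,x0:x0+w],None,fx=f,fy=f,interpolation=cv2.INTER_CUBIC)
    R=Ro.from_quat(o['orientation']).as_matrix();a=np.linspace(0,2*np.pi,25)
    def ln(P,col):
        P=((proj(n,P)-[x0,y0]+.5)*f-.5).round().astype(np.int32);cv2.polylines(c,[P[:,None]],False,col,1)
    for L in (Lf,Lf-.115): ln(o['eef_pos']+L*R[:,0]+.009*(np.outer(np.cos(a),R[:,1])+np.outer(np.sin(a),R[:,2])),(255,255,0))
    q=np.array([[-.01,-.012,0],[.01,-.012,0],[.01,.012,0],[-.01,.012,0],[-.01,-.012,0]])+np.array(wt)
    ln((CR@q.T).T+CO,(0,255,0)); cv2.imwrite(out,c)
    f_=CR.T@(o['eef_pos']+Lf*R[:,0]-CO); return f_
E
python3 - <<'E'
from ov import *
o,R=st()
print('tcp core',CR.T@(o['eef_pos']-CO),'rot',Ro.from_matrix(CR.T@np.column_stack([R[:,2],R[:,1],-R[:,0]])).as_rotvec())
print('face',dov('side','pics/sd1.png',(300,110,90,80),o), dov('top','pics/td1.png',(270,180,90,75),o))
E
```

```text
clock: 21.3
eef_pos: [0.4884, 0.05, 0.3188]
orientation: [0.035, 0.498, -0.061, 0.864]
wrist_force: [-0.2, -0.7, -2.0]
finger_gap: 0.0177
clock: 22.3
eef_pos: [0.4899, 0.0483, 0.3189]
orientation: [0.035, 0.499, -0.061, 0.864]
wrist_force: [0.5, -0.0, -2.3]
finger_gap: 0.0175
t 22.3 p [0.4899 0.0483 0.3189] x [ 0.4949 -0.071  -0.8661] y [ 0.1412  0.99   -0.0004] F [ 0.4548 -0.0348 -2.3141] gap 0.0175 q [ 0.1712 -0.099   2.1322 -0.2675  0.6233 -1.0788]
tcp core [0.025  0.0376 0.2556] rot [-0.0007  0.0001 -0.0004]
face [0.025  0.0375 0.1932] [0.025  0.0375 0.1932]
```

View pics/sd1.png

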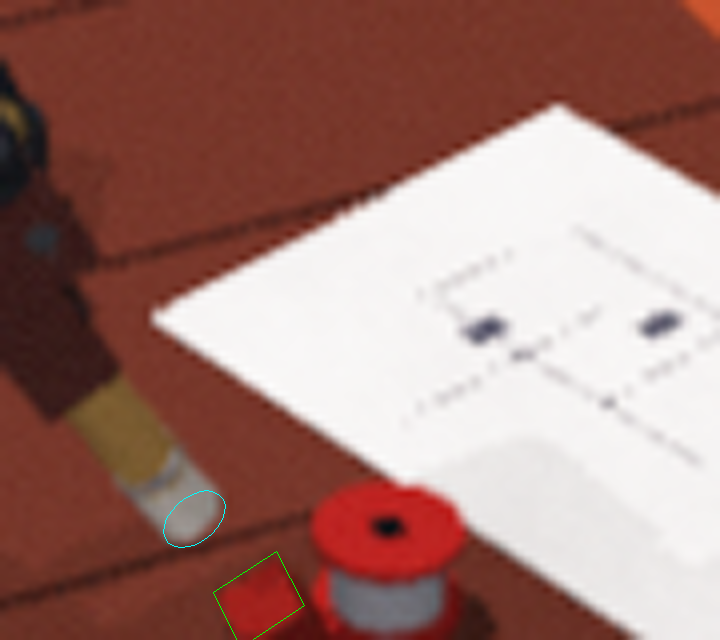

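View pics/td1.png

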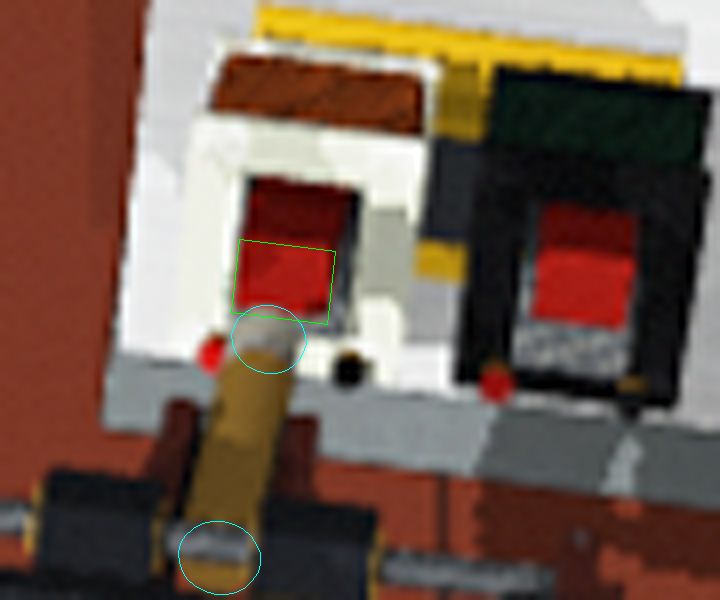

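```bash
python3 -m creep '[[[0.01,0,0,0,0,0],[0.025,-0.001,0,0,0,0],[0.04,-0.002,0,0,0,0],[0.052,-0.002,0,0,0,0],[0.06,-0.002,0,0,0,0],[0.065,-0.002,0,0,0,0],[0.07,-0.002,0,0,0,0],[0.073,-0.002,0,0,0,0],[0.073,-0.002,0,0,0,0],[0.073,-0.002,0,0,0,0]]]' 1 60
cat > chk.py <<'E'
from ov import *
o,R=st()
print('tcp core',CR.T@(o['eef_pos']-CO),'F core',CR.T@o['wrist_force'],'ax',CR.T@R[:,0])
E
python3 chk.py
```

```text
clock: 23.4
eef_pos: [0.5079, 0.0447, 0.2874]
orientation: [0.035, 0.499, -0.061, 0.864]
wrist_force: [-0.5, -0.0, -2.7]
finger_gap: 0.0176
t 23.4 p [0.5079 0.0447 0.2874] x [ 0.4951 -0.071  -0.8659] y [ 0.1413  0.99   -0.0004] F [-0.5061 -0.0086 -2.6731] gap 0.0176 q [ 0.153  -0.0214  2.1429 -0.2902  0.5337 -1.0623]
tcp core [0.0252 0.0365 0.2192] F core [-1.7695 -0.0797 -2.065 ] ax [ 0.0002 -0.0007 -1.    ]
```

```bash
python3 -m creep '[[[0.002,0,0,0,0,0],[0.004,0,0,0,0,0],[0.006,0,0,0,0,0],[0.008,0,0,0,0,0],[0.010,0,0,0,0,0],[0.010,0,0,0,0,0],[0.010,0,0,0,0,0],[0.010,0,0,0,0,0],[0.010,0,0,0,0,0],[0.010,0,0,0,0,0]]]' 1 60
python3 chk.py
```

```text
clock: 24.4
eef_pos: [0.5104, 0.0444, 0.283]
orientation: [0.035, 0.499, -0.061, 0.864]
wrist_force: [-1.9, 1.6, 1.3]
finger_gap: 0.0172
t 24.4 p [0.5104 0.0444 0.283 ] x [ 0.4951 -0.0709 -0.866 ] y [ 0.1413  0.99   -0.0003] F [-1.9006  1.6107  1.3362] gap 0.0172 q [ 0.1509 -0.01    2.1438 -0.2944  0.5215 -1.0587]
tcp core [0.0252 0.0366 0.2141] F core [-1.1576  1.3276  2.2112] ax [ 0.0001 -0.0006 -1.    ]
```

```bash
python3 -m creep '[[[0.002,0,0,0,0,0],[0.004,0,0,0,0,0],[0.006,0,0,0,0,0],[0.008,0,0,0,0,0],[0.010,0,0,0,0,0],[0.010,0,0,0,0,0],[0.010,0,0,0,0,0],[0.010,0,0,0,0,0],[0.010,0,0,0,0,0],[0.010,0,0,0,0,0]]]' 1 60
python3 chk.py
```

```text
clock: 25.4
eef_pos: [0.5129, 0.044, 0.2786]
orientation: [0.035, 0.499, -0.061, 0.864]
wrist_force: [-1.1, 0.0, -0.3]
finger_gap: 0.017
t 25.4 p [0.5129 0.044  0.2786] x [ 0.4949 -0.071  -0.866 ] y [ 0.1413  0.99   -0.0004] F [-1.1087  0.0114 -0.3402] gap 0.017 q [ 0.1489  0.0012  2.1447 -0.2988  0.5096 -1.0548]
tcp core [0.0251 0.0365 0.209 ] F core [-1.1221 -0.1445  0.255 ] ax [-0.     -0.0007 -1.    ]
```

```bash
python3 -m creep '[[[-0.01,0,0,0,0,0],[-0.024,0,0,0,0,0],[-0.024,0,0,0,0,0],[-0.024,0,0,0,0,0],[-0.024,0,0,0,0,0],[-0.024,0,0,0,0,0],[-0.024,0,0,0,0,0],[-0.024,0,0,0,0,0],[-0.024,0,0,0,0,0],[-0.024,0,0,0,0,0]]]' 1 60
cat chk.py > chk2.py
cat >> chk2.py <<'E'
import sys
k=sys.argv[1]; z=float(sys.argv[2])
print('face',dov('side',f'pics/s{k}.png',(305,130,80,75),o,8,.0574,(.025,.0372,z)), dov('top',f'pics/t{k}.png',(270,180,90,75),o,8,.0574,(.025,.0372,z)))
E
python3 chk2.py k1 .1517
```

```text
clock: 26.4
eef_pos: [0.5068, 0.0449, 0.289]
orientation: [0.035, 0.499, -0.061, 0.864]
wrist_force: [-1.3, -0.3, -2.6]
finger_gap: 0.0174
t 26.4 p [0.5068 0.0449 0.289 ] x [ 0.4948 -0.071  -0.8661] y [ 0.1413  0.99   -0.0004] F [-1.3189 -0.3466 -2.6026] gap 0.0174 q [ 0.1537 -0.0255  2.1426 -0.2886  0.5385 -1.0636]
tcp core [0.025  0.0365 0.2211] F core [-2.39   -0.5285 -1.6253] ax [-0.0002 -0.0008 -1.    ]
face [0.025  0.0365 0.1637] [0.025  0.0365 0.1637]
```

View pics/sk1.png

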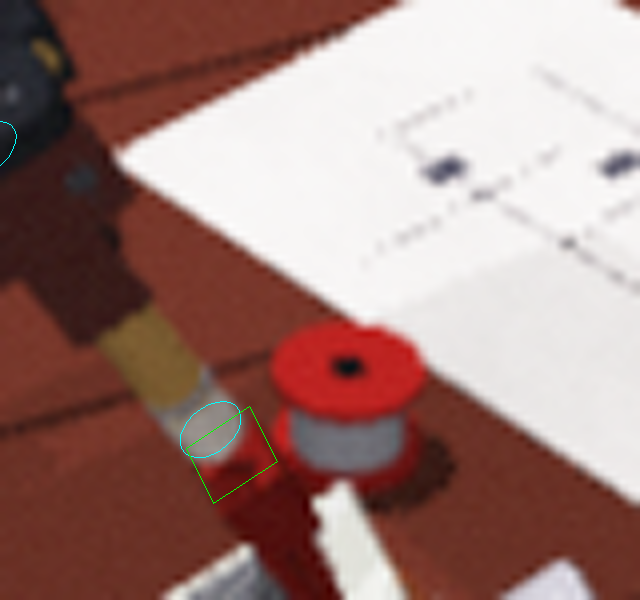

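View pics/tk1.png

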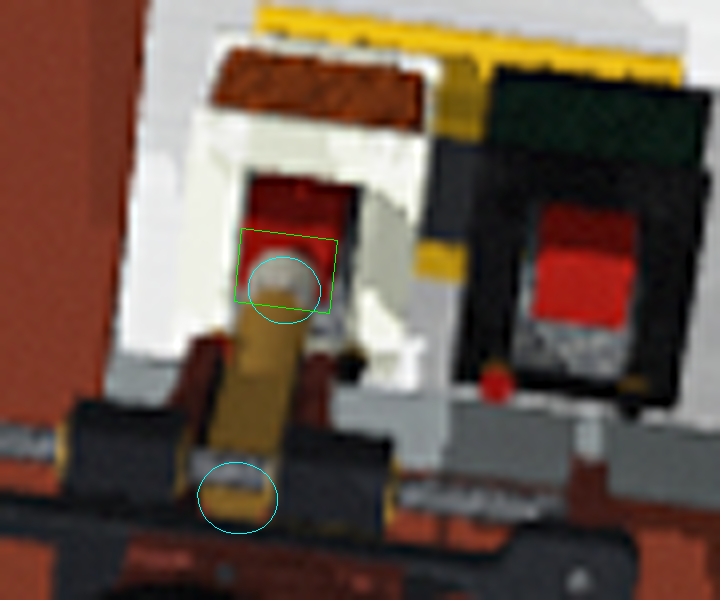

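```bash
python3 -m creep '[[[0.008,0,0,0,0,0],[0.016,0,0,0,0,0],[0.022,0,0,0,0,0],[0.024,0,0,0,0,0],[0.026,0,0,0,0,0],[0.028,0,0,0,0,0],[0.030,0,0,0,0,0],[0.032,0,0,0,0,0],[0.034,0,0,0,0,0],[0.034,0,0,0,0,0]]]' 1 60
python3 chk.py
```

```text
clock: 27.5
eef_pos: [0.515, 0.0437, 0.2743]
orientation: [0.035, 0.499, -0.061, 0.864]
wrist_force: [-3.8, 1.1, 1.1]
finger_gap: 0.0173
t 27.5 p [0.515  0.0437 0.2743] x [ 0.4946 -0.0711 -0.8662] y [ 0.1413  0.99   -0.0005] F [-3.843   1.1113  1.0948] gap 0.0173 q [ 0.1471  0.0118  2.1456 -0.3033  0.4986 -1.0508]
tcp core [0.0248 0.0365 0.2042] F core [-2.883   0.5602  2.9286] ax [-0.0004 -0.0008 -1.    ]
```

```bash
python3 -m creep '[[[-0.008,0,0,0,0,0],[-0.02,0,0,0,0,0],[-0.02,0,0,0,0,0],[-0.01,0,0,0,0,0],[0.0,0,0,0,0,0],[0.002,0,0,0,0,0],[0.004,0,0,0,0,0],[0.006,0,0,0,0,0],[0.008,0,0,0,0,0],[0.008,0,0,0,0,0]]]' 1 60
python3 chk.py
```

```text
clock: 28.5
eef_pos: [0.5172, 0.0434, 0.2718]
orientation: [0.035, 0.498, -0.061, 0.864]
wrist_force: [-12.3, 2.0, 15.3]
finger_gap: 0.0177
t 28.5 p [0.5172 0.0434 0.2718] x [ 0.4956 -0.071  -0.8656] y [ 0.1415  0.9899 -0.0002] F [-12.2965   1.9678  15.3128] gap 0.0177 q [ 0.1458  0.0192  2.1454 -0.3069  0.4902 -1.0474]
tcp core [0.0255 0.0366 0.201 ] F core [-3.1265  0.2202 19.4868] ax [ 0.0008 -0.0006 -1.    ]
```

```bash
python3 -m creep '[[[-0.008,0,0,0,0,0],[-0.02,0,0,0,0,0],[-0.02,0,0,0,0,0],[-0.02,0,0,0,0,0],[-0.01,0,0,0,0,0],[-0.004,0,0,0,0,0],[-0.002,0,0,0,0,0],[0,0,0,0,0,0],[0.0005,0,0,0,0,0],[0.0005,0,0,0,0,0]]]' 1 60
python3 chk.py
```

```text
clock: 29.5
eef_pos: [0.5168, 0.0434, 0.2715]
orientation: [0.035, 0.499, -0.062, 0.864]
wrist_force: [-17.6, 1.9, 18.3]
finger_gap: 0.0174
t 29.5 p [0.5168 0.0434 0.2715] x [ 0.495  -0.0712 -0.866 ] y [ 0.1417  0.9899 -0.0004] F [-17.5737   1.8621  18.2922] gap 0.0174 q [ 0.1458  0.0193  2.1458 -0.3071  0.4906 -1.0471]
tcp core [0.025  0.0365 0.2009] F core [-6.1488 -0.6261 24.672 ] ax [ 0.0001 -0.001  -1.    ]
```

```bash
python3 -m creep '[[[-0.01,0,0,0,0,0],[-0.03,0,0,0,0,0],[-0.06,0,0,0,0,0],[-0.1,0,0,0,0,0],[-0.14,0,0,0,0,0],[-0.18,0,0,0,0,0],[-0.18,0,0,0,0,0],[-0.18,0,0,0,0,0],[-0.18,0,0,0,0,0],[-0.18,0,0,0,0,0]]]' 1 60
python3 - <<'E'
from ov import *
o,R=st()
print('tcp core',CR.T@(o['eef_pos']-CO))
o2=dict(o); o2['eef_pos']=CO+CR@np.array([.025,.0372,.1385-.013-.019]); o2['orientation']=Ro.from_matrix(toolR(-CR[:,2],CR[:,1])).as_quat()
overlay('side','pics/so6.png',(310,160,70,60),o2,10)
overlay('top','pics/to6.png',(285,180,70,60),o2,10)
plan([.4985,-.3182,.3274],toolR([0,0,-1],[0,1,0]))
E
```

```text
clock: 30.5
eef_pos: [0.4726, 0.0496, 0.3474]
orientation: [0.035, 0.5, -0.062, 0.863]
wrist_force: [-0.4, 0.2, -2.2]
finger_gap: 0.0172
t 30.5 p [0.4726 0.0496 0.3474] x [ 0.4931 -0.0714 -0.867 ] y [ 0.1415  0.9899 -0.001 ] F [-0.4333  0.2048 -2.1909] gap 0.0172 q [ 0.1841 -0.1676  2.1183 -0.2493  0.7081 -1.095 ]
tcp core [0.0243 0.0364 0.2889]
row [0.113, -0.7209, 0.1139] [-0.0441, 0.1659, 0.0121] deg 30.966164503684766
```

View pics/so6.png

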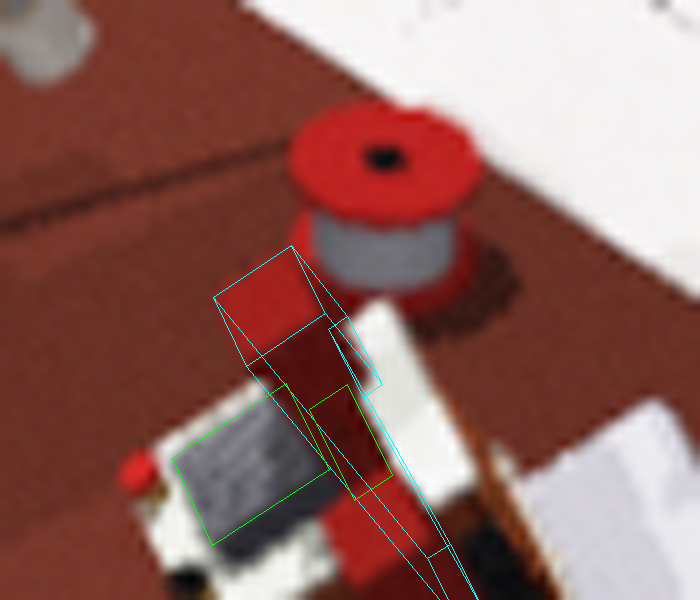

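View pics/to6.png

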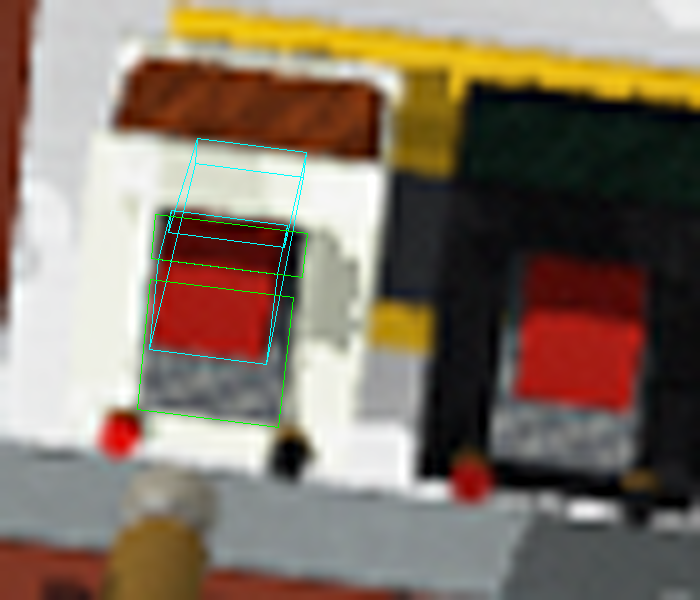

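```bash
python3 -m creep '[[[0.0,-0.05,0.005,-0.003,0.01,0.001],[0.0,-0.13,0.012,-0.008,0.03,0.002],[0.01,-0.21,0.023,-0.013,0.05,0.0035],[0.022,-0.29,0.036,-0.018,0.067,0.005],[0.035,-0.37,0.05,-0.022,0.084,0.006],[0.05,-0.45,0.063,-0.027,0.1,0.007],[0.067,-0.53,0.076,-0.031,0.117,0.008],[0.084,-0.6,0.09,-0.035,0.134,0.0094],[0.1,-0.67,0.103,-0.04,0.15,0.0106],[0.113,-0.721,0.1139,-0.0441,0.1659,0.0121]]]' 1 60
python3 -m creep '[[[0.1,0,0,0,0,0],[0.15,0,0,0,0,0],[0.2,0,0,0,0,0],[0.25,0,0,0,0,0],[0.28,0,0,0,0,0],[0.3,0,0,0,0,0],[0.3,0,0,0,0,0],[0.3,0,0,0,0,0],[0.3,0,0,0,0,0],[0.3,0,0,0,0,0]]]' 1 60
python3 - <<'E'
from ov import *
o,R=st()
plan([.4985,-.3182,.1524],toolR([0,0,-1],[0,1,0]))
for n,box in (('side',(340,310,100,100)),('top',(425,205,70,70))):
    print(dov(n,f'pics/{n}_r.png',box,o,6,.0624))
E
```

```text
clock: 31.6
eef_pos: [0.4988, -0.3209, 0.3271]
orientation: [0.0, 0.707, -0.0, 0.707]
wrist_force: [0.1, 0.3, -2.5]
finger_gap: 0.0175
clock: 32.6
eef_pos: [0.4995, -0.3184, 0.1794]
orientation: [-0.0, 0.706, -0.0, 0.708]
wrist_force: [0.4, -0.1, -3.0]
finger_gap: 0.0175
t 32.6 p [ 0.4995 -0.3184  0.1794] x [ 0.0032 -0.0009 -1.    ] y [-0.0004  1.     -0.0009] F [ 0.4462 -0.0941 -2.9994] gap 0.0175 q [-0.5882  0.4268  1.7389  0.0012  0.9728 -2.16  ]
row [0.054, 0.0005, -0.0021] [0.0001, 0.001, 0.0003] deg 0.18833994181015398
[-0.0229 -0.3242  0.0502]
[-0.0229 -0.3242  0.0502]
```

View pics/side_r.png

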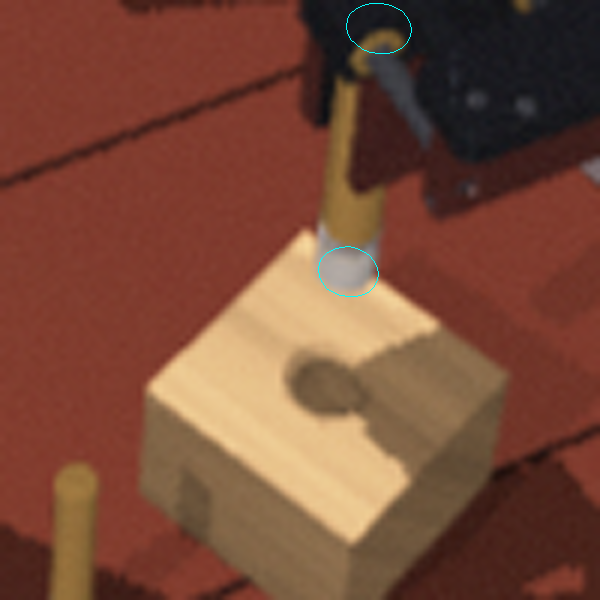

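View pics/top_r.png

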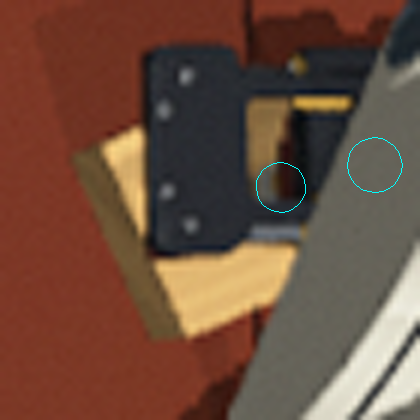

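```bash
python3 -m creep '[[[0.02,0.001,-0.001,0,0.001,0],[0.04,0.001,-0.002,0,0.001,0],[0.06,0.001,-0.002,0,0.001,0],[0.08,0.001,-0.002,0,0.001,0],[0.094,0.001,-0.002,0,0.001,0],[0.094,0.001,-0.002,0,0.001,0],[0.094,0.001,-0.002,0,0.001,0],[0.094,0.001,-0.002,0,0.001,0],[0.094,0.001,-0.002,0,0.001,0],[0.094,0.001,-0.002,0,0.001,0]]]' 1 60
python3 - <<'E'
from ov import *
o,R=st()
plan([.4985,-.3179,.0784],toolR([0,0,-1],[0,1,0]))
for n,box in (('side',(340,310,100,100)),): dov(n,f'pics/{n}_r2.png',box,o,6,.0624)
print('bore',atz('side',(393.8,374.2),.06),atz('side',(340+(346)/6,310+200/6),.06))
E
```

```text
clock: 33.7
eef_pos: [0.4981, -0.3177, 0.1317]
orientation: [-0.0, 0.707, 0.0, 0.707]
wrist_force: [0.4, -0.8, -2.6]
finger_gap: 0.0171
t 33.7 p [ 0.4981 -0.3177  0.1317] x [-0.0011 -0.0001 -1.    ] y [-0.0003  1.     -0.0001] F [ 0.4461 -0.7822 -2.5903] gap 0.0171 q [-0.5875  0.4909  1.7675 -0.0009  0.884  -2.158 ]
row [0.1066, -0.0004, 0.0008] [0.0001, -0.0003, 0.0] deg 0.06369547868375541
bore [ 0.4958 -0.3201  0.06  ] [ 0.5371 -0.2625  0.06  ]
```

View pics/side_r2.png

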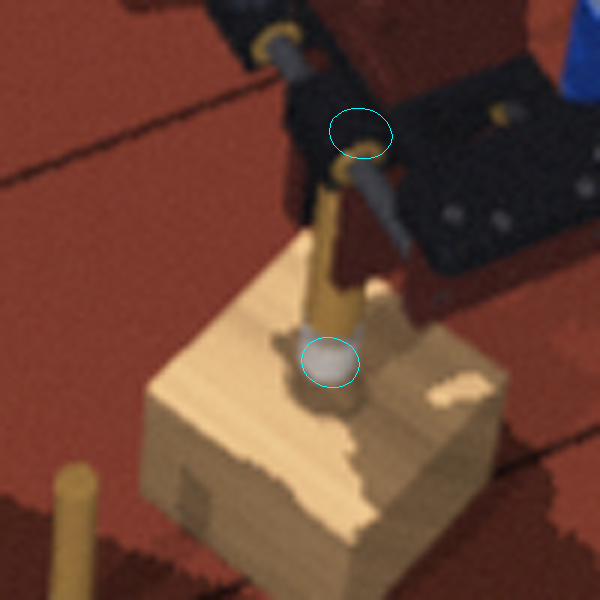

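```bash
python3 -m creep '[[[0.01,0,0.0005,0,0,0],[0.02,0,0.0005,0,0,0],[0.03,0,0.0005,0,0,0],[0.045,0,0.0005,0,0,0],[0.06,0,0.0005,0,0,0],[0.075,0,0.0005,0,0,0],[0.09,0,0.0005,0,0,0],[0.1,0,0.0005,0,0,0],[0.104,0,0.0005,0,0,0],[0.104,0,0.0005,0,0,0]]]' 1 60
python3 chk.py
```

```text
clock: 34.75
eef_pos: [0.498, -0.3175, 0.0789]
orientation: [0.0, 0.708, 0.0, 0.706]
wrist_force: [0.3, -0.6, -3.4]
finger_gap: 0.0173
t 34.75 p [ 0.498  -0.3175  0.0789] x [-0.0021  0.0006 -1.    ] y [-0.0003  1.      0.0006] F [ 0.2614 -0.6117 -3.3746] gap 0.0173 q [-0.5873  0.5694  1.7882 -0.0009  0.7861 -2.1577]
tcp core [-0.0435 -0.3234  0.0181] F core [-1.3887 -0.5689 -3.0949] ax [-0.5019  0.0003 -0.8649]
```

Free entry, 1.5 mm above the bottom. Lower the last bit and release.

```bash
python3 -m creep '[[[0.001,0,0,0,0,0],[0.002,0,0,0,0,0],[0.002,0,0,0,0,0],[0.002,0,0,0,0,0],[0.002,0,0,0,0,0],[0.002,0,0,0,0,0],[0.002,0,0,0,0,0],[0.002,0,0,0,0,0],[0.002,0,0,0,0,0],[0.002,0,0,0,0,0]]]' 1 10
python3 chk.py
python3 -m creep '[[[0,0,0,0,0,0],[0,0,0,0,0,0],[0,0,0,0,0,0],[0,0,0,0,0,0],[0,0,0,0,0,0],[0,0,0,0,0,0],[0,0,0,0,0,0],[0,0,0,0,0,0],[0,0,0,0,0,0],[0,0,0,0,0,0]]]' -0.2 10
python3 -m creep '[[[-0.02,0,0,0,0,0],[-0.05,0,0,0,0,0],[-0.1,0,0,0,0,0],[-0.15,0,0,0,0,0],[-0.2,0,0,0,0,0],[-0.25,0,0,0,0,0],[-0.3,0,0,0,0,0],[-0.35,0,0,0,0,0],[-0.4,0,0,0,0,0],[-0.4,0,0,0,0,0]]]' -0.2 20
python3 -m creep '[[[-0.02,-0.05,-0.05,0,0,0],[-0.02,-0.1,-0.08,0,0,0],[-0.02,-0.15,-0.12,0,0,0],[-0.02,-0.15,-0.15,0,0,0],[-0.02,-0.15,-0.15,0,0,0],[-0.02,-0.15,-0.15,0,0,0],[-0.02,-0.15,-0.15,0,0,0],[-0.02,-0.15,-0.15,0,0,0],[-0.02,-0.15,-0.15,0,0,0],[-0.02,-0.15,-0.15,0,0,0]]]' -0.2 20
python3 - <<'E'
from ov import *
st()
for n in('side','top'): cv2.imwrite(f'pics/{n}_end.png',read_camera(n)[:,:,::-1])
E
```

```text
clock: 35.75
eef_pos: [0.4981, -0.3175, 0.0782]
orientation: [0.0, 0.708, 0.0, 0.706]
wrist_force: [-0.5, -0.1, -3.2]
finger_gap: 0.0178
t 35.75 p [ 0.4981 -0.3175  0.0782] x [-0.0017  0.0003 -1.    ] y [-0.0003  1.      0.0003] F [-0.4749 -0.138  -3.2027] gap 0.0178 q [-0.5873  0.5705  1.7884 -0.0009  0.7843 -2.1577]
tcp core [-0.0437 -0.3235  0.0174] F core [-1.9917 -0.2034 -2.5482] ax [-0.5015  0.0001 -0.8651]
clock: 36.75
eef_pos: [0.4981, -0.3175, 0.0782]
orientation: [0.0, 0.708, 0.0, 0.706]
wrist_force: [-0.8, -0.3, 0.2]
finger_gap: 0.0529
clock: 37.75
eef_pos: [0.5002, -0.3188, 0.2835]
orientation: [-0.002, 0.705, -0.001, 0.709]
wrist_force: [0.5, -0.1, 0.1]
finger_gap: 0.0526
clock: 38.75
eef_pos: [0.4239, -0.3923, 0.2883]
orientation: [-0.0, 0.708, 0.0, 0.707]
wrist_force: [-0.1, -0.1, -1.0]
finger_gap: 0.053
t 38.75 p [ 0.4239 -0.3923  0.2883] x [-0.0017  0.0004 -1.    ] y [-0.001   1.      0.0004] F [-0.1261 -0.0561 -0.982 ] gap 0.053 q [-0.7668  0.2848  1.6733 -0.001   1.1851 -2.3382]
```

View pics/side_end.png

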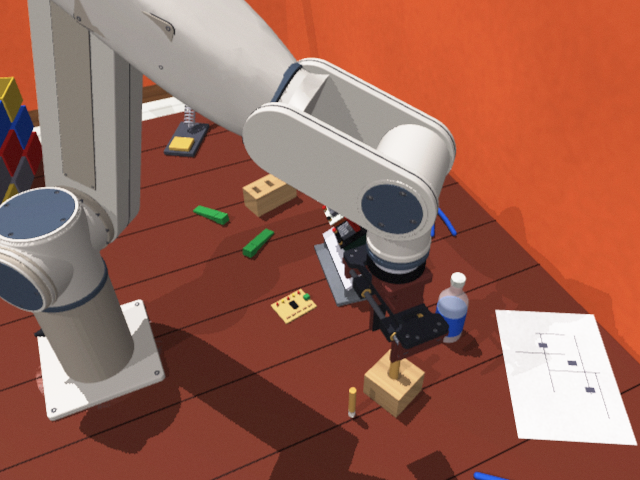

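View pics/top_end.png

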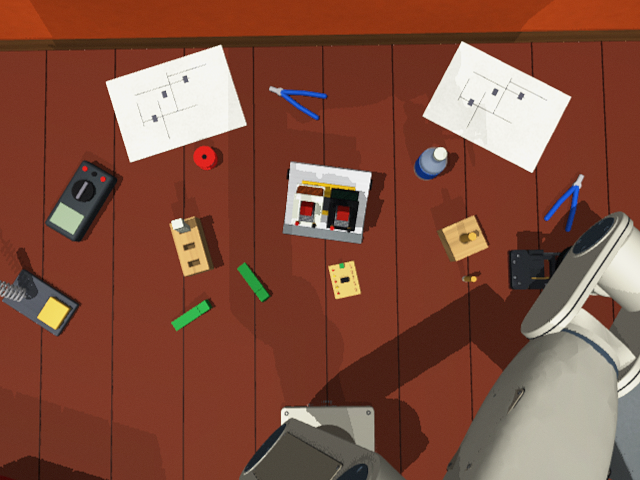

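Run:
```python
import cv2,numpy as np
a=cv2.imread('pics/top0.png');b=cv2.imread('pics/top_end.png')
f=lambda im,x,y,w,h:cv2.resize(im[y:y+h,x:x+w],None,fx=6,fy=6,interpolation=cv2.INTER_CUBIC)
cv2.imwrite('pics/cmp.png',np.vstack([np.hstack([f(a,436,215,60,45),f(b,436,215,60,45)]),np.hstack([f(a,285,180,60,45),f(b,285,180,60,45)])]))
```

```text
(no output)
```

View pics/cmp.png

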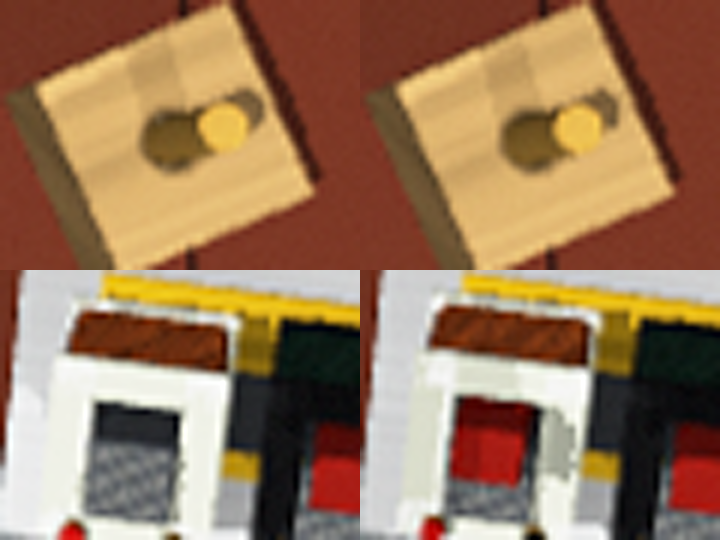

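```bash
python3 -c "
from bench import *
print(hand_in())"
```

```text
the job is handed in; nothing more can be done
None
```

The wedge is driven tight in the white coil's gap and the drift is back in its block. The job was handed in at about 39 s of the 69 s. No verdict came back.

**What I did:** I set the red-brown wedge thin end down in the gap, flat side to the limb, and let it go at a tip depth of about 34 mm. I then drove it with the drift in four taps, lifting off in between. The drift went back into its bore and the arm was moved clear.

**Last checks:**
- **Wedge tight:** at the end of the last two taps the drift pushed the wedge with about 22 N and 27 N. The final tap moved it only about 0.1 mm. Those pushes are above the 14–20 N given for jamming it.
- **Depth:** the tip ended about 54 mm below the mouth, the shallow end of the expected 54–61 mm. The head stands almost level with the one on the finished coil.
- **Coil:** in the top picture it shifted about 1.3 px, which is 2 to 2.6 mm. I could not read the joint value itself, so "no play left" rests on the force rise and this shift.
- **Drift:** in the pictures it stands upright in the bore, in the same place as at the start.
- **Bystanders:** the spare wedge, bottle, solder reel and circuit board look unmoved in the last top picture.

**What disagreed:** the first tap met the wedge about 5 mm lower than I had predicted. Either the wedge slid down a little after I let it go, or my depth estimate was off. I did not find out which, and it had no visible effect afterwards.

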